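Sort slide cassettes by weight and file the loaded ones

TASK

Pull the bench cabinet's drawer out to its stop, then lift each grey cassette on the right-hand table to feel whether it is loaded with glass slides (about 0.4 kg) or empty (about 0.1 kg): file the loaded ones in the drawer and put the empty ones in the open blue tray on that table, each resting on the floor of the drawer or tray, not on another cassette. When all are sorted, push the drawer fully shut; leave the timer and the small bottle alone.

Things in the scene. Friction and masses are not known exactly. Their poses are not given: they have to be found in the camera images.
- cassette_a: One of up to five slide cassettes that look alike: dark grey block with a white bar label, 70 (own x) x 22 (own y) x 52 mm (own z, up). Origin at the centre of its underside; along x it runs from -34 to +36 mm. Loaded ones weigh 0.34 to 0.46 kg, empty ones 0.075 to 0.105 kg; this cannot be seen, and name and place do not tell. Stands on the right-hand table at first.
- cassette_b: One of up to five slide cassettes that look alike: dark grey block with a white bar label, 70 (own x) x 22 (own y) x 52 mm (own z, up). Origin at the centre of its underside; along x it runs from -34 to +36 mm. Loaded ones weigh 0.34 to 0.46 kg, empty ones 0.075 to 0.105 kg; this cannot be seen, and name and place do not tell. Stands on the right-hand table at first.
- cassette_c: One of up to five slide cassettes that look alike: dark grey block with a white bar label, 70 (own x) x 22 (own y) x 52 mm (own z, up). Origin at the centre of its underside; along x it runs from -34 to +36 mm. Loaded ones weigh 0.34 to 0.46 kg, empty ones 0.075 to 0.105 kg; this cannot be seen, and name and place do not tell. Stands on the right-hand table at first.
- cassette_d: One of up to five slide cassettes that look alike: dark grey block with a white bar label, 70 (own x) x 22 (own y) x 52 mm (own z, up). Origin at the centre of its underside; along x it runs from -34 to +36 mm. Loaded ones weigh 0.34 to 0.46 kg, empty ones 0.075 to 0.105 kg; this cannot be seen, and name and place do not tell. Stands on the right-hand table at first.
- cassette_e: One of up to five slide cassettes that look alike: dark grey block with a white bar label, 70 (own x) x 22 (own y) x 52 mm (own z, up). Origin at the centre of its underside; along x it runs from -34 to +36 mm. Loaded ones weigh 0.34 to 0.46 kg, empty ones 0.075 to 0.105 kg; this cannot be seen, and name and place do not tell. Stands on the right-hand table at first.
- cabinet_drawer0 (a joint): The one drawer of the low cabinet: metres drawn out; 0 is fully shut, 0.142 is the stop. It may start up to 30 mm out. About 1 N of friction holds it where it is left; it has no catch.
- cabinet_drawer0_handle (a point): Middle of the drawer's handle, a level steel bar 11 mm thick, 120 mm long, 35 mm out from the drawer front, 66 mm above the table, 38 mm below the cabinet's top. Moves with the drawer; x axis points into the cabinet (the drawer comes out along -x), y along the bar, z up.
- cabinet: Low grey bench cabinet with one white-fronted drawer, fixed on the left-hand bench: 210 deep (own x) x 260 wide (own y) x 104 mm high. Origin at the centre of its underside; the drawer comes out along its -x.
- drawer_floor (a point): Middle of the plywood floor inside the drawer, 22 mm above the table; moves with the drawer. Room inside: 165 (own x, along the slide) x 218 mm (own y); sides rise 60 mm, front 69 mm above the floor; the cabinet clears 70 mm. At the stop, own x = -82 to +50 mm is out from under the cabinet top. -x is towards the handle.
- returns_tray: Open blue tray for empty cassettes, standing loose (0.6 kg) on the right-hand table: 150 (own x) x 170 (own y) x 40 mm high, walls 4 mm. Origin at the centre of its underside; inner floor about 4 mm above the table top.
- timer: Small white bench timer lying on the table, 66 x 62 x 18 mm; leave it alone. Origin at the centre of its underside.
- bottle_small: Small white bottle with red cap and green band, 38 mm across, 78 mm high; leave it alone. Origin at the centre of its underside.
There are look-alikes about, which are no part of the job. Leave any turquoise look-alike of the cassette_a alone.

How it is judged:
On the way:
1. the drawer is pulled out to its stop (value of joint cabinet_drawer0 above 0.134 m), for 0.2 s.
At the end, for the whole second after the job is handed in: The drawer is shut to within 8 mm; every cassette there is lies at rest, either inside the drawer and borne with more than 2.4 N (a loaded one) or inside the blue tray and borne with 0.2 to 2.4 N (an empty one) (value of joint cabinet_drawer0 below 0.008 m and ((contact force between cassette_a and anything else above 2.4 N and x of cassette_a in the frame of drawer_floor between -0.08 and 0.08 m and y of cassette_a in the frame of drawer_floor between -0.108 and 0.108 m and z of cassette_a in the frame of drawer_floor between -0.01 and 0.075 m) or (contact force between cassette_a and anything else between 0.2 and 2.4 N and x of cassette_a in the frame of returns_tray between -0.073 and 0.073 m and y of cassette_a in the frame of returns_tray between -0.083 and 0.083 m and z of cassette_a in the frame of returns_tray between -0.01 and 0.075 m)) and ((contact force between cassette_b and anything else above 2.4 N and x of cassette_b in the frame of drawer_floor between -0.08 and 0.08 m and y of cassette_b in the frame of drawer_floor between -0.108 and 0.108 m and z of cassette_b in the frame of drawer_floor between -0.01 and 0.075 m) or (contact force between cassette_b and anything else between 0.2 and 2.4 N and x of cassette_b in the frame of returns_tray between -0.073 and 0.073 m and y of cassette_b in the frame of returns_tray between -0.083 and 0.083 m and z of cassette_b in the frame of returns_tray between -0.01 and 0.075 m)) and ((contact force between cassette_c and anything else above 2.4 N and x of cassette_c in the frame of drawer_floor between -0.08 and 0.08 m and y of cassette_c in the frame of drawer_floor between -0.108 and 0.108 m and z of cassette_c in the frame of drawer_floor between -0.01 and 0.075 m) or (contact force between cassette_c and anything else between 0.2 and 2.4 N and x of cassette_c in the frame of returns_tray between -0.073 and 0.073 m and y of cassette_c in the frame of returns_tray between -0.083 and 0.083 m and z of cassette_c in the frame of returns_tray between -0.01 and 0.075 m)) and ((contact force between cassette_d and anything else above 2.4 N and x of cassette_d in the frame of drawer_floor between -0.08 and 0.08 m and y of cassette_d in the frame of drawer_floor between -0.108 and 0.108 m and z of cassette_d in the frame of drawer_floor between -0.01 and 0.075 m) or (contact force between cassette_d and anything else between 0.2 and 2.4 N and x of cassette_d in the frame of returns_tray between -0.073 and 0.073 m and y of cassette_d in the frame of returns_tray between -0.083 and 0.083 m and z of cassette_d in the frame of returns_tray between -0.01 and 0.075 m)) and ((contact force between cassette_e and anything else above 2.4 N and x of cassette_e in the frame of drawer_floor between -0.08 and 0.08 m and y of cassette_e in the frame of drawer_floor between -0.108 and 0.108 m and z of cassette_e in the frame of drawer_floor between -0.01 and 0.075 m) or (contact force between cassette_e and anything else between 0.2 and 2.4 N and x of cassette_e in the frame of returns_tray between -0.073 and 0.073 m and y of cassette_e in the frame of returns_tray between -0.083 and 0.083 m and z of cassette_e in the frame of returns_tray between -0.01 and 0.075 m)) and linear speed of each of cassette_a, cassette_b, cassette_c, cassette_d, cassette_e below 0.03 m/s); the robot touches nothing.
It fails at once if the timer was knocked more than 30 mm aside (distance of timer from where it was at the start of the episode above 0.03 m).
It fails at once if the small bottle was knocked more than 30 mm aside (distance of bottle_small from where it was at the start of the episode above 0.03 m).
Of cassette_a, cassette_b, cassette_c, cassette_d, cassette_e only 4 to 5 are there at a start; the rules pass over those that are not, and their reading is None.
At some moment in a run one of returns_tray may be knocked a few centimetres aside while the robot is not near it.
It also fails if it takes over 192 s, if anything falls off the work surface, if the arm or the gripper's body presses on something with over 40 N, if the wrist force passes 120 N, or if a joint passes its speed limit or range.

ROBOT

A 6-joint arm with a two-finger parallel gripper is mounted at the origin on a cart in front of the work surface, level with it; the furniture and walls round the work are solid. World frame = base frame: x ahead of the robot, y to its left, z up, the work surface at z = 0. Lengths are in m, angles in rad, forces in N, time in s.
With the tool pointing down it reaches from about 0.425 to 0.95 m from the base axis. Payload 3.5 kg.
Tool frame: the origin (TCP) lies on the centre line of the jaws, within the pads' length; the fingertips stand 17 mm ahead of it and the grasp point (between the pads) lies 2 mm behind it; z points along the fingers, y is the line along which they close (so a half turn about z gives the same grasp; the last joint's range is limited). The gripper opens to 85 mm and grips with 20 to 120 N. Pads are 22 mm wide; open, the fingers measure 114 mm over their backs; the gripper's body (76 mm by 85 mm) begins 54 mm behind the grasp point. The pads swing forward as they close: fully open they stand 13 mm farther back than shut.
Start: joints at [1.058, 0.286, 1.577, -0, 1.279, -0.15], TCP at [0.24, 0.631, 0.248] pointing down, gripper open.
Joint ranges: [-2.77, 2.77], [-0.9, 2.22], [0.21, 2.48], [-1.53, 4.67], [0.24, 2.81], [-2.84, 2.84]. Speed limits (rad/s): [2.79, 2.79, 3.14, 3.14, 3.14, 3.14].

INTERFACE

Orientations are given as a unit quaternion [x, y, z, w].
In Python, from plant import ctrl gives the robot as it stands. The module is installed in compiled form; this text tells all that it offers.
- The arm moves only by the tool drive_tool, never from a script. Its argument "moves" is a list of rows, each a list of 3 entries, a list of its own where there are three numbers: the turn, a rotation vector about the tool's x, y, z in rad, then the shift along the tool's x, y, z in m, then the finger opening in m, from 0 to 0.0854. A call has 1 to 5 rows; each row shifts and turns the commanded pose from where the row before left it, along the tool's axes as they then stand; what a row does not reach is not made up. A row lasts 1/8 s, in which the tool goes at most 62.5 mm and 10.7 degrees, less where a joint would pass 70% of its speed; a pose out of reach is approached as far as the arm can. A call with a gripper value outside its range is refused whole. The fingers move at their own pace and stop on an object; "grip_force" is the grip in N (left out, the last holds). Time passes only in rows, so rows that do not move let the fingers close. It gives the time, the measured TCP pose, the force, the opening and the grip force at its end, in the units of the state.
- ctrl.get_state(): the state, without advancing time (a new reading comes with each control period).
- ctrl.read_camera(name): name is "side" or "top" or "wrist"; returns a dict with "image" (400x640x3 uint8, red, green, blue), "fx", "fy", "cx", "cy" (pixels), "dist" ([k1, k2, p1, p2, k3] as OpenCV has them; the pictures are not rectified), "R" (3x3) and "t" (3): a world point X has camera coordinates R X + t. Camera axes: x right, y down, z forward; pixel columns grow to the right and rows downward; lengths in m; the calibration is good to about 2 mm. A picture is of the moment at which its call begins. There is no depth.
- ctrl.sign_off(): hands the job in; it is judged then, once.
The state is a dict: "time": time; "qpos": joint angles; "dq": joint speeds; "joint_efforts": joint torques, N m; "eef_pos": TCP position; "tcp_rot": TCP orientation; "contact_force": force on the tool from outside, world axes, zero at the start; "wrist_torque": the same for the moment, N m; "opening": opening from 0.0 (shut) to 1.0 (fully open); "finger_force": force on a finger pad.
Only numpy, scipy, OpenCV 4.12 (cv2) and the standard library are available. Lean on these libraries where they do the work, as an engineer would, in place of code of your own. Each camera call takes 0.05 s, during which the arm holds its last target. There are 200 camera calls.

## Working session

There is one attempt and no reset: what is moved stays moved. The work goes in short steps, Python scripts to look and compute and a tool call to move; the robot and the scene stay as the last step left them, time stands still between calls to the robot, and variables do not carry over. Pictures are saved under pics/ and viewed, at most 14 in all, crops included, and the job is handed in when it is done.

Besides the shell and the picture viewer there is one more tool, called after "Request:" by a JSON object that holds its "name" and its "arguments", one argument or row to a line. drive_tool: Moves the arm, as the interface text tells. Its arguments: {"type":"object","properties":{"moves":{"type":"array","items":{"type":"array"}},"grip_force":{"type":"number"}},"required":["moves"]}

```bash
mkdir -p pics
cat > h.py <<'E'
import numpy as np, cv2
from plant import ctrl
def cam(n):
    d=ctrl.read_camera(n); d={k:(np.array(v) if k!='image' else v) for k,v in d.items()}
    d['K']=np.array([[d['fx'],0,d['cx']],[0,d['fy'],d['cy']],[0,0,1.]]); return d
def ray(d,px):
    u=cv2.undistortPoints(np.array(px,float).reshape(-1,1,2),d['K'],d['dist']).reshape(-1,2)
    v=np.c_[u,np.ones(len(u))]@d['R']; return -d['R'].T@d['t'],v
def plane(d,px,z):
    o,v=ray(d,px); return o+v*((z-o[2])/v[:,2])[:,None]
def proj(d,P):
    return cv2.projectPoints(np.array(P,float).reshape(-1,1,3),cv2.Rodrigues(d['R'])[0],d['t'],d['K'],d['dist'])[0].reshape(-1,2)
def save(d,n): cv2.imwrite(f'pics/{n}.png',cv2.cvtColor(d['image'],cv2.COLOR_RGB2BGR))
E
python3 - <<'E'
from h import *
s=ctrl.get_state(); print({k:np.round(v,3) for k,v in s.items()})
for n in('top','side','wrist'):
    d=cam(n); save(d,n+'0'); print(n,np.round(-d['R'].T@d['t'],3),np.round(d['R'],2).tolist(),d['fx'])
E
```

```text
{'time': np.float64(0.0), 'qpos': array([ 1.058,  0.287,  1.578,  0.   ,  1.279, -0.15 ]), 'dq': array([ 0.001, -0.001,  0.   , -0.   ,  0.   ,  0.002]), 'joint_efforts': array([ 1.0000e-03, -4.0599e+01, -2.9263e+01, -0.0000e+00,  6.0000e-03,
       -0.0000e+00]), 'eef_pos': array([0.239, 0.631, 0.247]), 'tcp_rot': array([ 0.18 ,  0.984, -0.001, -0.   ]), 'contact_force': array([ 0.529, -0.506,  0.064]), 'wrist_torque': array([ 0.043,  0.003, -0.013]), 'finger_force': np.float64(0.0), 'opening': np.float64(1.0)}
top [0.322 0.04  1.446] [[0.0, -1.0, 0.0], [-0.99, -0.0, -0.16], [0.16, -0.0, -0.99]] 364.6042733032709
side [-0.381 -0.274  1.091] [[0.27, -0.96, -0.02], [-0.69, -0.18, -0.7], [0.67, 0.2, -0.71]] 450.3308455447324
wrist [0.162 0.66  0.372] [[0.35, 0.94, -0.0], [0.89, -0.34, 0.32], [0.29, -0.11, -0.95]] 337.72906016048705
```

View pics/top0.png

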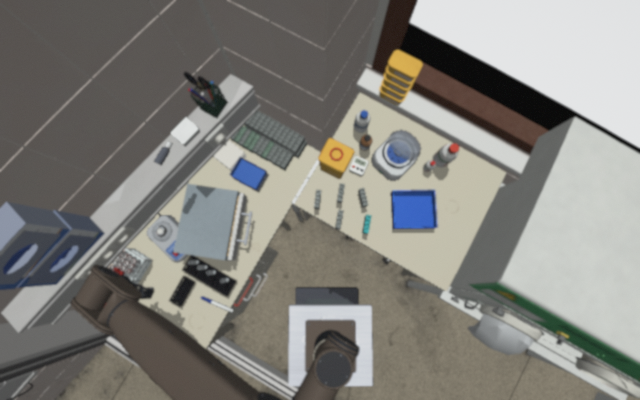

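View pics/side0.png

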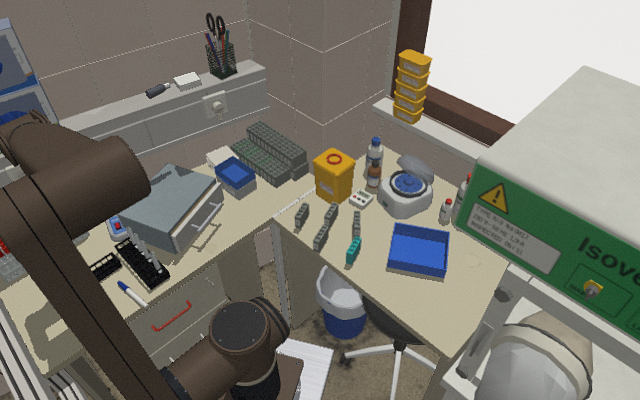

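The top view shows the cabinet at about (212,222) with its handle near (248,232). The grey cassettes are at (318,200), (341,193), (363,198) and (339,218), the turquoise one is at (366,226), and the blue tray is at (414,210).

Run:
```python
from h import *
d=cam('top'); e=cam('side')
a=cv2.resize(d['image'][170:290,170:300],None,fx=4,fy=4,interpolation=cv2.INTER_CUBIC)
b=cv2.resize(e['image'][150:250,110:260],None,fx=4,fy=4,interpolation=cv2.INTER_CUBIC)
f=cv2.resize(d['image'][170:250,290:390],None,fx=4,fy=4,interpolation=cv2.INTER_CUBIC)
cv2.imwrite('pics/c1.png',a[:,:,::-1]);cv2.imwrite('pics/c2.png',b[:,:,::-1])
g=np.zeros((720,520,3),np.uint8)
# combine
W=np.zeros((480,800,3),np.uint8); W[:,:400]=cv2.resize(a,(400,370))[None][0].shape and 0
W[:370,:400]=cv2.resize(a,(400,370)); W[:320,400:]=f; cv2.imwrite('pics/c.png',W[:,:,::-1])
for n,c in(('top',d),('side',e)):
    im=c['image']; h=cv2.cvtColor(im,cv2.COLOR_RGB2HSV)
    print(n,'blue')
    m=cv2.inRange(h,(105,150,60),(125,255,255)); k,l,st,ce=cv2.connectedComponentsWithStats(m)
    for i in range(1,k):
        if st[i,4]>300: 
            r=cv2.minAreaRect(np.argwhere(l==i)[:,::-1].astype(np.float32)); print(st[i],np.round(plane(c,cv2.boxPoints(r),0.04)[:,:2],3).tolist(),plane(c,[r[0]],0.02).round(3))
    m=((h[...,2]<150)&(h[...,1]<70)).astype(np.uint8)
    z=m*0
    if n=='top': z[180:235,305:380]=1
    else: z[195:255,285:370]=1
    k,l,st,ce=cv2.connectedComponentsWithStats(m*z)
    for i in range(1,k):
        if st[i,4]>40:
            p=np.argwhere(l==i)[:,::-1].astype(np.float32); r=cv2.minAreaRect(p); print('cas',st[i],np.round(ce[i],1),plane(c,[ce[i]],0.035).round(3),r)
px={'handle':(248,232),'tableedge':(300,200)}
print(plane(d,[(250,208),(243,248),(366,226),(358,166),(430,167)],0.066).round(3))
```

```text
top blue
[233 160  31  28 507] [[0.653, 0.39], [0.722, 0.359], [0.671, 0.258], [0.603, 0.29]] [[0.667 0.328 0.02 ]]
[ 392  192   44   36 1483] [[0.45, -0.241], [0.587, -0.245], [0.588, -0.416], [0.449, -0.409]] [[ 0.521 -0.333  0.02 ]]
cas [337 184   7  25 116] [340.  196.1] [[ 0.572 -0.041  0.035]] ((340.01153564453125, 195.9248504638672), (5.017887592315674, 24.177093505859375), 8.746161460876465)
cas [358 189  10  24 160] [362.2 199.6] [[ 0.558 -0.128  0.035]] ((362.5294189453125, 200.11766052246094), (23.283418655395508, 7.761139392852783), 75.96376037597656)
cas [305 190  42  45 752] [321.3 221.4] [[0.472 0.033 0.035]] ((325.4999694824219, 211.99998474121094), (40.99999237060547, 43.99999237060547), -0.0)
side blue
[215 157  40  28 531] [[0.714, 0.434], [0.799, 0.333], [0.679, 0.258], [0.601, 0.354]] [[0.717 0.356 0.02 ]]
[ 388  223   61   54 2319] [[0.414, -0.248], [0.591, -0.245], [0.593, -0.422], [0.418, -0.411]] [[ 0.517 -0.333  0.02 ]]
cas [349 199  21  11  90] [358.4 204.4] [[ 0.643 -0.118  0.035]] ((358.6584167480469, 204.4158477783203), (20.298757553100586, 8.855831146240234), 5.710593223571777)
cas [293 202  17  32 302] [301.  217.1] [[0.542 0.047 0.035]] ((300.4000549316406, 217.7000274658203), (12.074767112731934, 32.199378967285156), 26.56505012512207)
cas [ 285  202   54   53 1034] [311.9 235.8] [[ 0.475 -0.008  0.035]] ((311.5, 228.0), (52.0, 53.0), 90.0)
cas [352 211   9  30 199] [355.9 224.8] [[ 0.554 -0.129  0.035]] ((356.0, 225.5), (29.0, 8.0), 90.0)
[[ 0.52   0.306  0.066]
 [ 0.368  0.328  0.066]
 [ 0.451 -0.137  0.066]
 [ 0.686 -0.11   0.066]
 [ 0.682 -0.393  0.066]]
```

View pics/c.png

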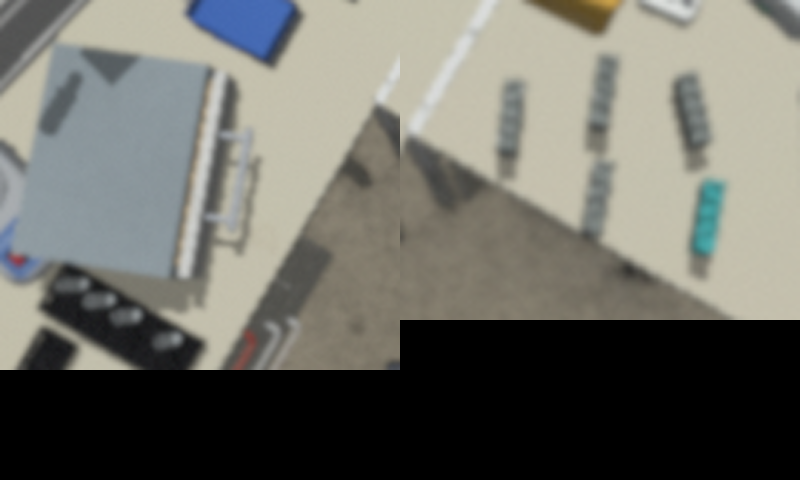

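View pics/c2.png

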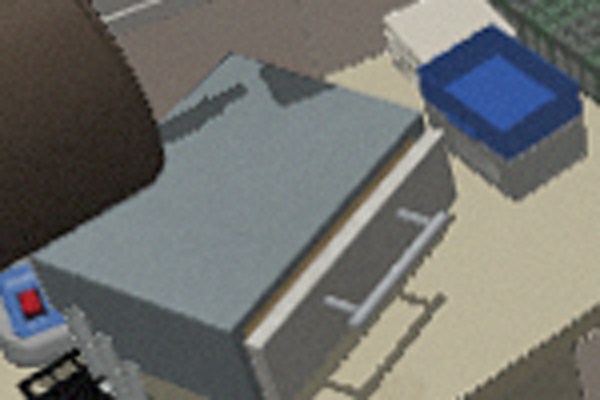

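Run:
```python
from h import *
d=cam('top'); e=cam('side')
def tri(p,q):
    o1,v1=ray(d,[p]);o2,v2=ray(e,[q]);v1=v1[0]/np.linalg.norm(v1);v2=v2[0]/np.linalg.norm(v2)
    t=np.linalg.lstsq(np.c_[v1,-v2],o2-o1,rcond=None)[0]; a=o1+v1*t[0];b=o2+v2*t[1]
    return ((a+b)/2).round(3),np.linalg.norm(a-b).round(4)
print('handle',tri((250.6,212.2),(221.75,203.75)),tri((246.4,244.7),(198.75,230.5)))
print('handle z.066',plane(d,[(250.6,212.2),(246.4,244.7)],.066).round(3).tolist(),plane(e,[(221.75,203.75),(198.75,230.5)],.066).round(3).tolist())
T=np.array([(57,45),(215,65),(175,277),(20,258)])/3.077+170
c=plane(d,T,.104);print('cab top',c.round(3).tolist(),c.mean(0),np.linalg.norm(np.diff(np.r_[c,c[:1]],axis=0),axis=1))
c=plane(e,np.array([(235,55),(423,115),(235,335),(38,260)])/4+[110,150],.104);print('side',c.round(3).tolist(),c.mean(0))
Q=np.array([(512,83),(508,150),(608,57),(598,122),(605,165),(592,233),(685,78),(700,145),(714,183),(703,250)])-[400,0]
print('cas ends',plane(d,Q/4+[290,170],.052).round(3).tolist())
```

```text
handle (array([0.504, 0.302, 0.067]), np.float64(0.0026)) (array([0.379, 0.317, 0.072]), np.float64(0.0056))
handle z.066 [[0.504, 0.303, 0.066], [0.38, 0.316, 0.066]] [[0.505, 0.301, 0.066], [0.382, 0.323, 0.066]]
cab top [[0.604, 0.536, 0.104], [0.579, 0.339, 0.104], [0.323, 0.378, 0.104], [0.344, 0.566, 0.104]] [0.46215808 0.45460885 0.104     ] [0.19833478 0.2588703  0.18910752 0.26154475]
side [[0.603, 0.536, 0.104], [0.574, 0.346, 0.104], [0.319, 0.381, 0.104], [0.347, 0.567, 0.104]] [0.46082786 0.4575748  0.104     ]
cas ends [[0.59, 0.046, 0.052], [0.524, 0.05, 0.052], [0.616, -0.048, 0.052], [0.552, -0.038, 0.052], [0.51, -0.044, 0.052], [0.444, -0.031, 0.052], [0.595, -0.123, 0.052], [0.529, -0.136, 0.052], [0.492, -0.149, 0.052], [0.428, -0.137, 0.052]]
```

```bash
cat >> h.py <<'E'
from scipy.spatial.transform import Rotation as Ro
def plan(x,y,z,yaw):
    "world target for TCP, tool down, tool y at yaw deg; prints turn then shift in the turned tool frame"
    s=ctrl.get_state(); R0=Ro.from_quat(s['tcp_rot'])
    c=np.deg2rad(yaw); ty=[np.cos(c),np.sin(c),0]; tz=[0,0,-1.]; tx=np.cross(ty,tz)
    R1=Ro.from_matrix(np.c_[tx,ty,tz]); D=np.array([x,y,z])-s['eef_pos']
    print('turn',(R0.inv()*R1).as_rotvec().round(3),'shift',R1.inv().apply(D).round(4),'t',s['time'])
E
python3 - <<'E'
from h import *
plan(.443,.311,.20,81.3)
E
```

```text
turn [-0.001 -0.    -0.211] shift [-0.2496 -0.2855  0.048 ] t 0.35
```

Request:
{"name": "drive_tool", "arguments": {
  "moves": [
    [[0, 0, -0.105], [0, 0, 0], 0.085],
    [[0, 0, -0.106], [0, 0, 0], 0.085],
    [[0, 0, 0], [-0.036, -0.041, 0.007], 0.06],
    [[0, 0, 0], [-0.036, -0.041, 0.007], 0.04],
    [[0, 0, 0], [-0.036, -0.041, 0.007], 0.03]
  ]
}}

```text
time: 0.98
eef_pos: [0.3283, 0.4919, 0.2272]
tcp_rot: [0.075, 0.997, 0.0, 0.0]
contact_force: [0.3, -0.4, -0.2]
opening: 0.37
finger_force: 0.0
```

Request:
{"name": "drive_tool", "arguments": {
  "moves": [
    [[0, 0, 0], [-0.036, -0.041, 0.007], 0.03],
    [[0, 0, 0], [-0.036, -0.041, 0.007], 0.03],
    [[0, 0, 0], [-0.036, -0.041, 0.007], 0.03],
    [[0, 0, 0], [-0.033, -0.04, 0.006], 0.03],
    [[0, 0, 0], [0, 0, 0], 0.03]
  ]
}}

```text
time: 1.6
eef_pos: [0.4437, 0.308, 0.1999]
tcp_rot: [0.078, 0.997, -0.0, -0.0]
contact_force: [0.1, 0.2, 0.4]
opening: 0.345
finger_force: 0.0
```

Run:
```python
from h import *
plan(.443,.311,.068,81.3); d=cam('wrist'); save(d,'w1')
print(ctrl.get_state()['contact_force'].round(2), proj(d,[[.443,.311,.066],[.503,.302,.066],[.383,.319,.066]]).round(1).tolist())
```

```text
turn [-0.001 -0.    -0.005] shift [0.0012 0.0028 0.1319] t 1.6
[-0.22 -0.2  -0.23] [[322.0, 196.9], [322.3, 264.1], [320.3, 120.0]]
```

View pics/w1.png

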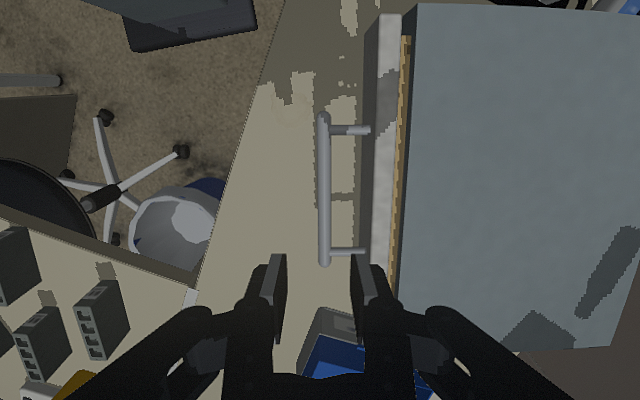

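The handle bar runs straight down the picture at column 323, rows 118–262. It sits between the fingers as predicted, so I'll descend.

Request:
{"name": "drive_tool", "arguments": {
  "moves": [
    [[0, 0, 0], [0.001, 0.003, 0.043], 0.032],
    [[0, 0, 0], [0, 0, 0.043], 0.032],
    [[0, 0, 0], [0, 0, 0.043], 0.032],
    [[0, 0, 0], [0, 0, 0], 0.032],
    [[0, 0, 0], [0, 0, 0], 0.0]
  ],
  "grip_force": 30
}}

```text
time: 2.28
eef_pos: [0.4414, 0.3149, 0.0716]
tcp_rot: [0.075, 0.997, 0.0, -0.0]
contact_force: [-0.5, -0.4, -0.3]
opening: 0.175
finger_force: 0.0
```

Request:
{"name": "drive_tool", "arguments": {
  "moves": [
    [[0, 0, 0], [0, 0, 0], 0.0],
    [[0, 0, 0], [0, 0, 0], 0.0],
    [[0, 0, 0], [0, 0, 0], 0.0],
    [[0, 0, 0], [0, -0.01, 0], 0.0],
    [[0, 0, 0], [0, -0.015, 0], 0.0]
  ]
}}

```text
time: 2.9
eef_pos: [0.4377, 0.2889, 0.0717]
tcp_rot: [0.076, 0.997, 0.0, -0.0]
contact_force: [-4.6, 1.0, 4.3]
opening: 0.116
finger_force: 30.3
```

Request:
{"name": "drive_tool", "arguments": {
  "moves": [
    [[0, 0, 0], [0, -0.02, 0], 0.0],
    [[0, 0, 0], [0, -0.02, 0], 0.0],
    [[0, 0, 0], [0, -0.02, 0], 0.0],
    [[0, 0, 0], [0, -0.015, 0], 0.0],
    [[0, 0, 0], [0, -0.01, 0], 0.0]
  ]
}}

```text
time: 3.52
eef_pos: [0.4251, 0.2035, 0.0717]
tcp_rot: [0.076, 0.997, -0.0, 0.0]
contact_force: [-3.7, 2.7, 4.6]
opening: 0.108
finger_force: 30.3
```

Request:
{"name": "drive_tool", "arguments": {
  "moves": [
    [[0, 0, 0], [0, -0.006, 0], 0.0],
    [[0, 0, 0], [0, -0.006, 0], 0.0],
    [[0, 0, 0], [0, 0, 0], 0.0]
  ]
}}

```text
time: 3.9
eef_pos: [0.4233, 0.1915, 0.0717]
tcp_rot: [0.076, 0.997, -0.001, -0.0]
contact_force: [-3.4, -1.3, 5.3]
opening: 0.116
finger_force: 30.4
```

Request:
{"name": "drive_tool", "arguments": {
  "moves": [
    [[0, 0, 0], [0, -0.004, 0], 0.0],
    [[0, 0, 0], [0, -0.004, 0], 0.0],
    [[0, 0, 0], [0, 0, 0], 0.0]
  ]
}}

```text
time: 4.28
eef_pos: [0.4222, 0.1839, 0.0717]
tcp_rot: [0.076, 0.997, -0.001, 0.0]
contact_force: [-5.3, -0.2, 5.5]
opening: 0.111
finger_force: 30.4
```

Request:
{"name": "drive_tool", "arguments": {
  "moves": [
    [[0, 0, 0], [0, -0.003, 0], 0.0],
    [[0, 0, 0], [0, -0.003, 0], 0.0],
    [[0, 0, 0], [0, 0, 0], 0.0]
  ]
}}

```text
time: 4.65
eef_pos: [0.4214, 0.1786, 0.0717]
tcp_rot: [0.076, 0.997, -0.0, 0.0]
contact_force: [-4.5, 1.6, 4.6]
opening: 0.113
finger_force: 30.4
```

Request:
{"name": "drive_tool", "arguments": {
  "moves": [
    [[0, 0, 0], [0, -0.003, 0], 0.0],
    [[0, 0, 0], [0, -0.003, 0], 0.0],
    [[0, 0, 0], [0, 0, 0], 0.0]
  ]
}}

```text
time: 5.03
eef_pos: [0.4213, 0.1781, 0.0717]
tcp_rot: [0.079, 0.997, 0.007, 0.002]
contact_force: [1.4, 25.3, -3.2]
opening: 0.113
finger_force: 30.3
```

Request:
{"name": "drive_tool", "arguments": {
  "moves": [
    [[0, 0, 0], [0, -0.003, 0], 0.0],
    [[0, 0, 0], [0, 0, 0], 0.0]
  ]
}}

```text
time: 5.28
eef_pos: [0.4213, 0.1779, 0.0718]
tcp_rot: [0.08, 0.997, 0.011, 0.003]
contact_force: [1.4, 38.7, -6.1]
opening: 0.111
finger_force: 30.7
```

At the stop, with force rising to 38 N. I'll relax, release and rise.

Request:
{"name": "drive_tool", "arguments": {
  "moves": [
    [[0, 0, 0], [0, 0.008, 0], 0.0],
    [[0, 0, 0], [0, 0, 0], 0.032],
    [[0, 0, 0], [0, 0, 0], 0.032],
    [[0, 0, 0], [0, 0, 0], 0.032],
    [[0, 0, 0], [0, 0, -0.05], 0.032]
  ]
}}

```text
time: 5.9
eef_pos: [0.4179, 0.177, 0.1177]
tcp_rot: [0.076, 0.997, -0.002, -0.005]
contact_force: [1.2, 1.0, 0.8]
opening: 0.378
finger_force: 0.0
```

Request:
{"name": "drive_tool", "arguments": {
  "moves": [
    [[0, 0, 0], [0, 0, -0.06], 0.05],
    [[0, 0, 0], [0, 0, -0.06], 0.06],
    [[0, 0, 0], [0, 0, -0.03], 0.06],
    [[0, 0, 0], [0, 0, 0], 0.06]
  ]
}}

```text
time: 6.4
eef_pos: [0.4227, 0.1782, 0.2744]
tcp_rot: [0.076, 0.997, 0.001, 0.003]
contact_force: [0.3, -0.0, -0.3]
opening: 0.704
finger_force: 0.0
```

Run:
```python
from h import *
s=ctrl.get_state();print(s['eef_pos'].round(3))
d=cam('top'); save(d,'t2')
cv2.imwrite('pics/t2c.png',cv2.resize(d['image'][165:285,190:390],None,fx=4,fy=4,interpolation=cv2.INTER_CUBIC)[:,:,::-1])
plan(.56,0,.30,0)
plan(.56,0,.30,90)
```

```text
[0.423 0.178 0.274]
turn [0.002 0.002 1.418] shift [-0.178   0.1384 -0.0282] t 6.45
turn [ 0.     0.002 -0.152] shift [-0.1384 -0.178  -0.0282] t 6.45
```

View pics/t2c.png

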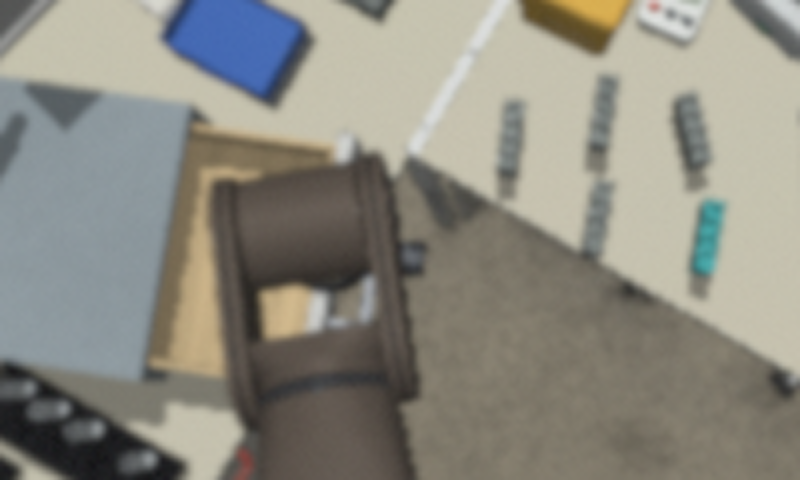

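Run:
```python
from h import *
plan(.50,-.03,.30,90)
```

```text
turn [ 0.     0.002 -0.152] shift [-0.0784 -0.208  -0.0282] t 6.45
```

Request:
{"name": "drive_tool", "arguments": {
  "moves": [
    [[0, 0.002, -0.152], [0, 0, 0], 0.06],
    [[0, 0, 0], [-0.02, -0.052, -0.007], 0.06],
    [[0, 0, 0], [-0.02, -0.052, -0.007], 0.06],
    [[0, 0, 0], [-0.02, -0.052, -0.007], 0.06],
    [[0, 0, 0], [-0.018, -0.052, -0.007], 0.06]
  ]
}}

```text
time: 7.08
eef_pos: [0.4986, -0.0313, 0.2962]
tcp_rot: [0.0, 1.0, 0.001, -0.003]
contact_force: [0.5, 0.0, 0.7]
opening: 0.704
finger_force: 0.0
```

Request:
{"name": "drive_tool", "arguments": {
  "moves": [
    [[0, 0, 0], [0, 0, 0], 0.06],
    [[0, 0, 0], [0, 0, 0], 0.06]
  ]
}}

```text
time: 7.32
eef_pos: [0.4983, -0.0293, 0.2967]
tcp_rot: [0.0, 1.0, 0.001, -0.003]
contact_force: [0.5, 0.0, -1.4]
opening: 0.699
finger_force: 0.0
```

Run:
```python
from h import *
d=cam('wrist'); save(d,'w2'); s=ctrl.get_state(); print(s['eef_pos'].round(4),s['contact_force'].round(2))
print(proj(d,[(.557,.048,.052),(.584,-.043,.052),(.477,-.0375,.052),(.562,-.1295,.052),(.46,-.143,.052)]).round(0).tolist())
```

```text
[ 0.4983 -0.0288  0.2971] [ 0.14  0.45 -0.32]
[[384.0, 219.0], [306.0, 240.0], [310.0, 151.0], [233.0, 223.0], [214.0, 136.0]]
```

View pics/w2.png

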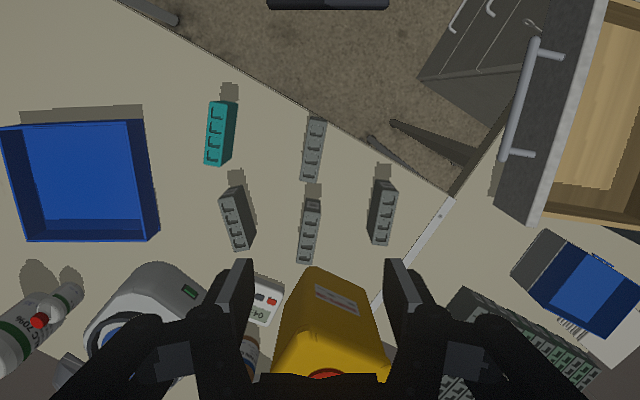

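The grey cassettes are at about (384,212), (308,232), (313,150) and (236,217), the turquoise one at (221,133) and the blue tray at (85,180). I'll zoom in to get the top faces exactly.

Run:
```python
import cv2
im=cv2.imread('pics/w2.png')[105:275,200:410]
cv2.imwrite('pics/w2c.png',cv2.resize(im,None,fx=3.5,fy=3.5,interpolation=cv2.INTER_CUBIC))
```

```text
(no output)
```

View pics/w2c.png

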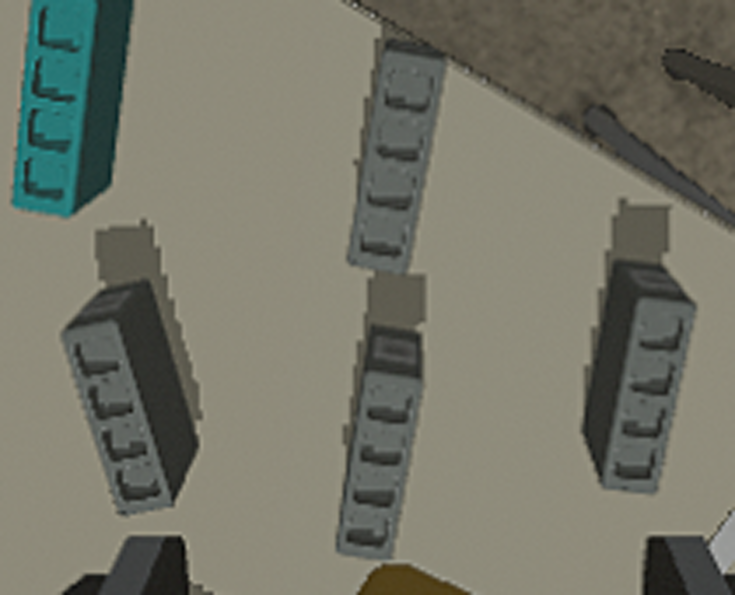

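Crop shows the four top faces clearly: A at right, B bottom middle, C top middle, D left, all upright.

Run:
```python
from h import *
d=cam('wrist')
Q={'A':[(636,293),(695,303),(656,492),(602,488)],'B':[(365,370),(423,378),(392,557),(338,553)],'C':[(385,48),(447,57),(407,272),(348,262)],'D':[(62,335),(118,320),(174,503),(122,515)]}
for k,q in Q.items():
    P=plane(d,np.array(q)/3.5+[200,105],.052)[:,:2]
    n=(P[0]+P[1])/2; f=(P[2]+P[3])/2; a=f-n
    print(k,P.mean(0).round(4),'len',np.linalg.norm(a).round(3),'wid',np.linalg.norm(P[1]-P[0]).round(3),'axis',np.degrees(np.arctan2(a[1],a[0])).round(1))
    c=P.mean(0); plan(c[0],c[1],.042,90+np.degrees(np.arctan2(a[1],a[0])))
```

```text
A [0.5567 0.05  ] len 0.069 wid 0.02 axis -6.6
turn [ 0.001 -0.005  0.116] shift [-0.049   0.0846  0.2556] t 7.425
B [ 0.5825 -0.0402] len 0.068 wid 0.019 axis -8.8
turn [ 0.001 -0.005  0.155] shift [-0.0849  0.0013  0.2556] t 7.425
C [ 0.4781 -0.034 ] len 0.069 wid 0.019 axis -10.3
turn [ 0.001 -0.005  0.181] shift [ 0.019  -0.0091  0.2556] t 7.425
D [ 0.5656 -0.128 ] len 0.068 wid 0.02 axis 12.5
turn [ 0.002 -0.005 -0.217] shift [-0.0441 -0.1117  0.2556] t 7.425
```

Request:
{"name": "drive_tool", "arguments": {
  "moves": [
    [[0.001, -0.005, 0.116], [0, 0, 0], 0.06],
    [[0, 0, 0], [-0.025, 0.042, 0.04], 0.06],
    [[0, 0, 0], [-0.024, 0.043, 0.04], 0.06],
    [[0, 0, 0], [0, 0, 0.06], 0.06],
    [[0, 0, 0], [0, 0, 0], 0.06]
  ]
}}

```text
time: 8.05
eef_pos: [0.5527, 0.0502, 0.1542]
tcp_rot: [0.056, 0.998, -0.0, -0.005]
contact_force: [0.1, 0.1, -1.3]
opening: 0.703
finger_force: 0.0
```

Run:
```python
from h import *
plan(.5567,.050,.037,83.4)
```

```text
turn [-0.001 -0.01   0.003] shift [-0.004   0.0002  0.1172] t 8.05
```

Request:
{"name": "drive_tool", "arguments": {
  "moves": [
    [[0, -0.01, 0], [-0.004, 0, 0.04], 0.06],
    [[0, 0, 0], [0, 0, 0.04], 0.06],
    [[0, 0, 0], [0, 0, 0.037], 0.06],
    [[0, 0, 0], [0, 0, 0], 0.0],
    [[0, 0, 0], [0, 0, 0], 0.0]
  ],
  "grip_force": 40
}}

```text
time: 8.68
eef_pos: [0.5645, 0.0473, 0.0463]
tcp_rot: [0.058, 0.998, -0.001, 0.009]
contact_force: [-0.5, -0.7, -0.1]
opening: 0.281
finger_force: 0.1
```

Request:
{"name": "drive_tool", "arguments": {
  "moves": [
    [[0, 0, 0], [0, 0, 0], 0.0],
    [[0, 0, 0], [0, 0, 0], 0.0],
    [[0, 0, 0], [0, 0, 0], 0.0]
  ]
}}

```text
time: 9.05
eef_pos: [0.5647, 0.0472, 0.0465]
tcp_rot: [0.058, 0.998, -0.001, 0.009]
contact_force: [-0.4, 1.0, 7.2]
opening: 0.242
finger_force: 43.5
```

Request:
{"name": "drive_tool", "arguments": {
  "moves": [
    [[0, 0, 0], [0, 0, -0.03], 0.0],
    [[0, 0, 0], [0, 0, -0.04], 0.0],
    [[0, 0, 0], [0, 0, -0.04], 0.0],
    [[0, 0, 0], [0, 0, 0], 0.0],
    [[0, 0, 0], [0, 0, 0], 0.0]
  ]
}}

```text
time: 9.68
eef_pos: [0.5605, 0.0476, 0.1529]
tcp_rot: [0.058, 0.998, -0.001, 0.006]
contact_force: [-0.8, -0.0, -0.8]
opening: 0.241
finger_force: 42.4
```

Request:
{"name": "drive_tool", "arguments": {
  "moves": [
    [[0, 0, 0], [0, 0, 0], 0.0],
    [[0, 0, 0], [0, 0, 0], 0.0]
  ]
}}

```text
time: 9.93
eef_pos: [0.5602, 0.0476, 0.1517]
tcp_rot: [0.058, 0.998, -0.001, 0.005]
contact_force: [0.5, 0.4, -1.1]
opening: 0.244
finger_force: 42.4
```

Run:
```python
from h import *
F=[]
for i in range(3):
    d=cam('top'); F.append(ctrl.get_state()['contact_force'])
print(np.round(F,2)); save(d,'t3'); plan(.46,.15,.2,-8.7)
```

```text
[[-0.46  0.11 -1.95]
 [ 0.87 -0.12 -1.23]
 [-0.51 -0.03 -0.7 ]]
turn [0.009 0.01  1.607] shift [ 0.086  -0.1151 -0.0475] t 10.075
```

Fz is about −1.1 N, so cassette A is empty and goes in the tray. I'll measure the tray again from the latest picture.

```bash
cat >> h.py <<'E'
def tray():
    d=cam('top'); h=cv2.cvtColor(d['image'],cv2.COLOR_RGB2HSV)
    m=cv2.inRange(h,(105,150,60),(125,255,255)); m[:,:330]=0
    k,l,st,ce=cv2.connectedComponentsWithStats(m); i=1+np.argmax(st[1:,4])
    r=cv2.minAreaRect(np.argwhere(l==i)[:,::-1].astype(np.float32)); P=plane(d,cv2.boxPoints(r),.04)[:,:2]
    print('tray',P.mean(0).round(3),P.round(3).tolist(),st[i])
E
python3 - <<'E'
from h import *
tray(); plan(.528,-.378,.15,90)
E
```

```text
tray [ 0.519 -0.328] [[0.587, -0.245], [0.588, -0.416], [0.449, -0.409], [0.45, -0.241]] [ 392  192   44   36 1485]
turn [-0.002  0.012 -0.116] shift [ 0.0329 -0.4256  0.0027] t 10.125
```

Request:
{"name": "drive_tool", "arguments": {
  "moves": [
    [[0, 0.006, -0.116], [0, 0, 0], 0.0],
    [[0, 0, 0], [0.033, 0, -0.02], 0.0],
    [[0, 0, 0], [0, -0.055, 0], 0.0],
    [[0, 0, 0], [0, -0.055, 0], 0.0],
    [[0, 0, 0], [0, -0.055, 0], 0.0]
  ]
}}

```text
time: 10.75
eef_pos: [0.5279, -0.1188, 0.1736]
tcp_rot: [-0.0, 1.0, -0.001, 0.004]
contact_force: [0.7, -0.2, -0.8]
opening: 0.242
finger_force: 42.4
```

Request:
{"name": "drive_tool", "arguments": {
  "moves": [
    [[0, 0, 0], [0, -0.055, 0], 0.0],
    [[0, 0, 0], [0, -0.055, 0], 0.0],
    [[0, 0, 0], [0, -0.055, 0], 0.0],
    [[0, 0, 0], [0, -0.055, 0], 0.0],
    [[0, 0, 0], [0, -0.038, 0], 0.0]
  ]
}}

```text
time: 11.38
eef_pos: [0.5277, -0.378, 0.1737]
tcp_rot: [0.001, 1.0, -0.001, 0.004]
contact_force: [0.5, 0.3, -1.1]
opening: 0.244
finger_force: 42.4
```

Run:
```python
from h import *
plan(.528,-.378,.052,90); d=cam('wrist'); save(d,'w3'); print(ctrl.get_state()['contact_force'].round(2))
```

```text
turn [-0.002  0.007 -0.001] shift [-0.0003 -0.      0.1217] t 11.375
[-1.48 -2.39 -1.04]
```

View pics/w3.png

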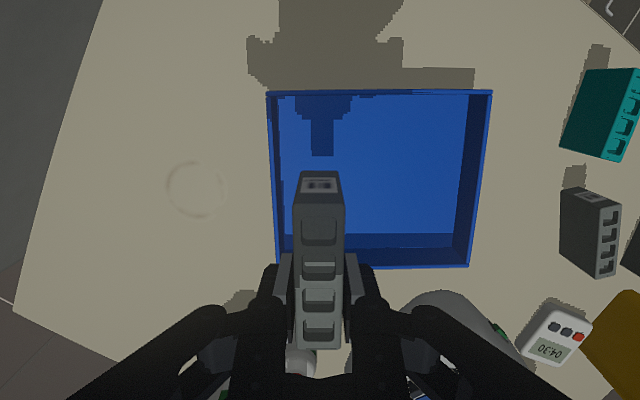

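The cassette hangs at (320,260) over the left part of the tray, whose rim spans columns 268–492. I'll lower it.

Request:
{"name": "drive_tool", "arguments": {
  "moves": [
    [[0, 0.006, 0], [0, 0, 0.045], 0.0],
    [[0, 0, 0], [0, 0, 0.045], 0.0],
    [[0, 0, 0], [0, 0, 0.024], 0.0],
    [[0, 0, 0], [0, 0, 0.004], 0.0],
    [[0, 0, 0], [0, 0, 0], 0.0]
  ]
}}

```text
time: 12.05
eef_pos: [0.5289, -0.3759, 0.0565]
tcp_rot: [-0.0, 1.0, -0.001, 0.001]
contact_force: [0.1, -1.4, -0.4]
opening: 0.241
finger_force: 42.4
```

Request:
{"name": "drive_tool", "arguments": {
  "moves": [
    [[0, 0, 0], [0, 0, 0.003], 0.0],
    [[0, 0, 0], [0, 0, 0], 0.0]
  ]
}}

```text
time: 12.3
eef_pos: [0.5289, -0.376, 0.054]
tcp_rot: [-0.0, 1.0, -0.002, 0.001]
contact_force: [0.2, -0.5, 0.0]
opening: 0.243
finger_force: 42.4
```

Request:
{"name": "drive_tool", "arguments": {
  "moves": [
    [[0, 0, 0], [0, 0, 0.003], 0.0],
    [[0, 0, 0], [0, 0, 0], 0.0],
    [[0, 0, 0], [0, 0, 0], 0.028],
    [[0, 0, 0], [0, 0, 0], 0.028],
    [[0, 0, 0], [0, 0, 0], 0.028]
  ]
}}

```text
time: 12.92
eef_pos: [0.5283, -0.3755, 0.0496]
tcp_rot: [-0.0, 1.0, -0.001, 0.0]
contact_force: [0.2, -0.4, -0.7]
opening: 0.329
finger_force: 0.0
```

Request:
{"name": "drive_tool", "arguments": {
  "moves": [
    [[0, 0, 0], [0, 0, -0.05], 0.028],
    [[0, 0, 0], [0, 0, -0.05], 0.05],
    [[0, 0, 0], [0, 0, -0.04], 0.06],
    [[0, 0, 0], [0.02, 0.05, 0], 0.06],
    [[0, 0, 0], [0, 0.05, 0], 0.06]
  ]
}}

```text
time: 13.55
eef_pos: [0.5075, -0.2748, 0.1903]
tcp_rot: [0.001, 1.0, -0.001, 0.001]
contact_force: [0.3, 0.2, -0.5]
opening: 0.701
finger_force: 0.0
```

Run:
```python
from h import *
d=cam('wrist'); save(d,'w4'); plan(.5656,-.128,.15,102.5)
```

```text
turn [ 0.003 -0.    -0.216] shift [-0.0874  0.1247  0.0391] t 13.6
```

View pics/w4.png

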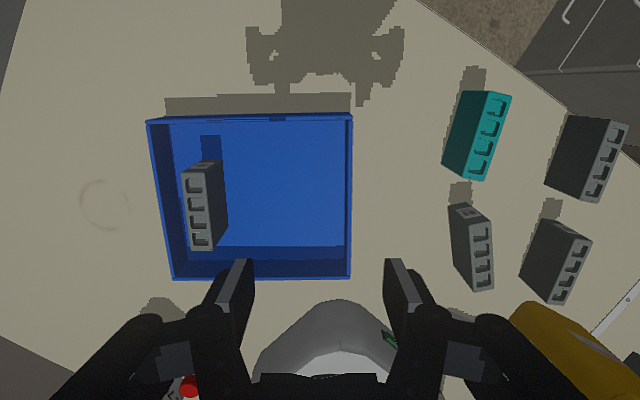

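Cassette A stands in the tray at (205,205). Next is D.

Request:
{"name": "drive_tool", "arguments": {
  "moves": [
    [[0, 0, -0.108], [0, 0, 0], 0.06],
    [[0, 0, 0], [0, 0.03, 0], 0.06],
    [[0, 0, -0.108], [0, 0, 0], 0.06],
    [[0, 0, 0], [-0.044, 0.043, 0], 0.06],
    [[0, 0, 0], [-0.043, 0.043, 0.02], 0.06]
  ]
}}

```text
time: 14.22
eef_pos: [0.5728, -0.1442, 0.1719]
tcp_rot: [-0.107, 0.994, -0.002, 0.003]
contact_force: [0.1, -0.1, -0.8]
opening: 0.7
finger_force: 0.0
```

Run:
```python
from h import *
plan(.5656,-.128,.04,102.5)
```

```text
turn [-0.005  0.005 -0.004] shift [0.0035 0.0174 0.1319] t 14.225
```

Request:
{"name": "drive_tool", "arguments": {
  "moves": [
    [[0, 0, 0], [0.0035, 0.0175, 0], 0.06],
    [[0, 0, 0], [0, 0, 0.045], 0.06],
    [[0, 0, 0], [0, 0, 0.045], 0.06],
    [[0, 0, 0], [0, 0, 0.041], 0.06],
    [[0, 0, 0], [0, 0, 0], 0.06]
  ]
}}

```text
time: 14.85
eef_pos: [0.5604, -0.1273, 0.0354]
tcp_rot: [-0.108, 0.994, 0.001, -0.003]
contact_force: [-1.2, 1.1, -0.1]
opening: 0.705
finger_force: 0.0
```

Request:
{"name": "drive_tool", "arguments": {
  "moves": [
    [[0, 0, 0], [0, 0, 0], 0.0],
    [[0, 0, 0], [0, 0, 0], 0.0],
    [[0, 0, 0], [0, 0, 0], 0.0],
    [[0, 0, 0], [0, 0, 0], 0.0],
    [[0, 0, 0], [0, 0, 0], 0.0]
  ]
}}

```text
time: 15.48
eef_pos: [0.5655, -0.129, 0.0417]
tcp_rot: [-0.108, 0.994, -0.002, 0.002]
contact_force: [-1.7, -1.1, 6.3]
opening: 0.244
finger_force: 41.3
```

Request:
{"name": "drive_tool", "arguments": {
  "moves": [
    [[0, 0, 0], [0, 0, -0.03], 0.0],
    [[0, 0, 0], [0, 0, -0.05], 0.0],
    [[0, 0, 0], [0, 0, -0.05], 0.0],
    [[0, 0, 0], [0, 0, 0], 0.0],
    [[0, 0, 0], [0, 0, 0], 0.0]
  ]
}}

```text
time: 16.1
eef_pos: [0.5624, -0.1272, 0.1671]
tcp_rot: [-0.108, 0.994, -0.0, -0.001]
contact_force: [-1.0, 0.1, -3.8]
opening: 0.244
finger_force: 40.1
```

```bash
cat >> h.py <<'E'
def weigh():
    F=[]
    for i in range(4): cam('top'); F.append(ctrl.get_state()['contact_force'][2])
    print('Fz',np.round(F,2),'mean',np.mean(F).round(2))
E
python3 - <<'E'
from h import *
weigh(); plan(.45,.31,.20,-8.7); tray()
E
```

```text
Fz [-3.92 -3.67 -3.12 -3.93] mean -3.66
turn [-0.003 -0.003  1.939] shift [ 0.4152 -0.177  -0.0339] t 16.3
tray [ 0.519 -0.328] [[0.587, -0.245], [0.588, -0.416], [0.449, -0.409], [0.45, -0.241]] [ 392  192   44   36 1296]
```

D is loaded at 3.7 N, so it goes in the drawer at the +x slot. I'll turn to yaw 171.

Request:
{"name": "drive_tool", "arguments": {
  "moves": [
    [[0, 0, -0.18], [0, 0, -0.035], 0.0],
    [[0, 0, -0.18], [0, 0, 0], 0.0],
    [[0, 0, -0.18], [0, 0, 0], 0.0],
    [[0, 0, -0.18], [0, 0, 0], 0.0],
    [[0, 0, -0.18], [0, 0, 0], 0.0]
  ]
}}

```text
time: 16.98
eef_pos: [0.5791, -0.0765, 0.199]
tcp_rot: [-0.491, 0.87, -0.028, -0.026]
contact_force: [-0.3, 0.4, -2.6]
opening: 0.239
finger_force: 40.0
```

Request:
{"name": "drive_tool", "arguments": {
  "moves": [
    [[0, 0, -0.15], [0, 0, 0], 0.0],
    [[0, 0, -0.15], [0, 0, 0], 0.0],
    [[0, 0, 0], [0, 0, 0], 0.0]
  ]
}}

```text
time: 17.35
eef_pos: [0.5867, -0.0075, 0.1853]
tcp_rot: [-0.573, 0.816, -0.058, -0.058]
contact_force: [1.1, -0.6, -3.7]
opening: 0.242
finger_force: 40.2
```

Run:
```python
from h import *
plan(.4988,.2796,.20,171.3)
```

```text
turn [-0.013 -0.165 -0.194] shift [-0.2705  0.1303 -0.0147] t 17.35
```

Run:
```python
from h import *
s=ctrl.get_state(); print(s['qpos'].round(3),s['dq'].round(2))
```

```text
[-0.12   0.173  1.838 -0.182  1.146 -2.838] [-0.05 -0.01 -0.01 -0.02 -0.    0.  ]
```

Request:
{"name": "drive_tool", "arguments": {
  "moves": [
    [[0, 0, 0.15], [0, 0, 0], 0.0],
    [[0, 0, 0.15], [0, 0, 0], 0.0],
    [[0, 0, 0.15], [0, 0, 0], 0.0],
    [[0, 0, 0.1], [0, 0, 0], 0.0],
    [[0, 0, 0], [0, 0, 0], 0.0]
  ]
}}

```text
time: 17.98
eef_pos: [0.5874, -0.0111, 0.1871]
tcp_rot: [-0.327, 0.941, -0.073, -0.039]
contact_force: [0.4, -0.6, -3.2]
opening: 0.246
finger_force: 40.1
```

Run:
```python
from h import *
s=ctrl.get_state(); print(s['qpos'].round(3),s['eef_pos'].round(3),s['contact_force'].round(1))
plan(.52,.15,.21,130)
```

```text
[-0.125  0.171  1.836 -0.182  1.146 -2.29 ] [ 0.587 -0.011  0.187] [ 0.4 -0.6 -3.2]
turn [-0.111 -0.124 -0.028] shift [-0.0519  0.1667 -0.0229] t 17.975
```

Request:
{"name": "drive_tool", "arguments": {
  "moves": [
    [[-0.111, -0.124, -0.028], [0, 0, 0], 0.0],
    [[0, 0, 0], [-0.017, 0.055, -0.008], 0.0],
    [[0, 0, 0], [-0.017, 0.055, -0.008], 0.0],
    [[0, 0, 0], [-0.018, 0.056, -0.008], 0.0],
    [[0, 0, 0], [0, 0, 0], 0.0]
  ]
}}

```text
time: 18.6
eef_pos: [0.5195, 0.153, 0.2122]
tcp_rot: [-0.345, 0.939, 0.0, 0.001]
contact_force: [0.6, -0.1, -3.4]
opening: 0.244
finger_force: 40.9
```

Run:
```python
from h import *
plan(.4988,.2796,.20,171.3)
```

```text
turn [-0.001  0.001 -0.715] shift [-0.122   0.0397  0.0122] t 18.6
```

Request:
{"name": "drive_tool", "arguments": {
  "moves": [
    [[0, 0, -0.179], [0, 0, 0], 0.0],
    [[0, 0, -0.179], [0, 0, 0], 0.0],
    [[0, 0, -0.179], [0, 0, 0], 0.0],
    [[0, 0, -0.178], [0, 0, 0], 0.0],
    [[0, 0, 0], [0, 0, 0], 0.0]
  ]
}}

```text
time: 19.23
eef_pos: [0.5195, 0.1612, 0.211]
tcp_rot: [-0.643, 0.766, -0.006, -0.004]
contact_force: [-0.3, -1.3, -2.1]
opening: 0.24
finger_force: 41.0
```

Run:
```python
from h import *
plan(.4988,.2796,.20,171.3); d=cam('wrist'); save(d,'w5')
C=np.array([.4425,.3085]);u=np.array([.151,.988]);v=np.array([-.988,.151])
for x,y,z in [(-.0825,-.109,.082),(-.0825,.109,.082),(.05,-.109,.082),(.05,.109,.082),(-.0825,-.109,.022),(-.0825,.109,.022)]:
    print(proj(d,[[*(C+x*u+y*v),z]]).round(0).tolist())
```

```text
turn [-0.005 -0.014 -0.023] shift [-0.1139  0.0384  0.011 ] t 19.225
[[306.0, 260.0]]
[[558.0, 253.0]]
[[311.0, 381.0]]
[[529.0, 373.0]]
[[309.0, 233.0]]
[[521.0, 228.0]]
```

View pics/w5.png

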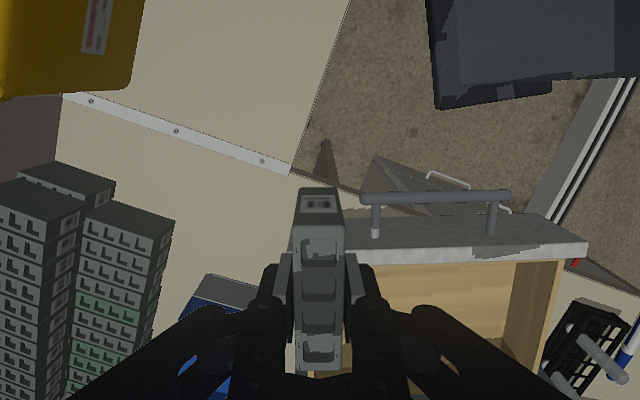

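The drawer front runs along row 250, columns 345–588, and its inner right corner is near (560,262). That matches the drawer model, so I'll move over the slot.

Request:
{"name": "drive_tool", "arguments": {
  "moves": [
    [[-0.003, -0.01, -0.02], [0, 0, 0], 0.0],
    [[0, 0, 0], [-0.038, 0.013, 0], 0.0],
    [[0, 0, 0], [-0.038, 0.013, 0], 0.0],
    [[0, 0, 0], [-0.038, 0.013, 0.011], 0.0],
    [[0, 0, 0], [0, 0, 0], 0.0]
  ]
}}

```text
time: 19.9
eef_pos: [0.4974, 0.2888, 0.1975]
tcp_rot: [-0.648, 0.761, -0.005, -0.004]
contact_force: [-0.1, -0.3, -3.9]
opening: 0.244
finger_force: 40.9
```

Run:
```python
from h import *
plan(.4988,.2796,.065,171.3)
```

```text
turn [-0.002 -0.012 -0.008] shift [ 0.0089 -0.0028  0.1325] t 19.9
```

Request:
{"name": "drive_tool", "arguments": {
  "moves": [
    [[-0.002, -0.012, -0.008], [0, 0, 0], 0.0],
    [[0, 0, 0], [0.007, -0.003, 0.04], 0.0],
    [[0, 0, 0], [0, 0, 0.04], 0.0],
    [[0, 0, 0], [0, 0, 0.04], 0.0],
    [[0, 0, 0], [0, 0, 0], 0.0]
  ]
}}

```text
time: 20.52
eef_pos: [0.4986, 0.2774, 0.0754]
tcp_rot: [-0.649, 0.761, 0.001, -0.003]
contact_force: [-0.1, -0.1, -3.1]
opening: 0.243
finger_force: 41.0
```

Run:
```python
from h import *
plan(.4988,.2796,.064,171.3);print(ctrl.get_state()['contact_force'])
```

```text
turn [ 0.005 -0.004 -0.006] shift [-0.0022  0.0001  0.0114] t 20.525
[-0.09675896 -0.12136886 -3.08891774]
```

Request:
{"name": "drive_tool", "arguments": {
  "moves": [
    [[0, 0, 0], [0, 0, 0.007], 0.0],
    [[0, 0, 0], [0, 0, 0.004], 0.0],
    [[0, 0, 0], [0, 0, 0], 0.0]
  ]
}}

```text
time: 20.9
eef_pos: [0.5016, 0.2798, 0.0688]
tcp_rot: [-0.65, 0.76, -0.001, 0.002]
contact_force: [0.2, 0.6, -3.8]
opening: 0.244
finger_force: 41.1
```

Request:
{"name": "drive_tool", "arguments": {
  "moves": [
    [[0, 0, 0], [0, 0, 0.001], 0.0],
    [[0, 0, 0], [0, 0, 0], 0.0]
  ]
}}

```text
time: 21.15
eef_pos: [0.5011, 0.2797, 0.0671]
tcp_rot: [-0.65, 0.76, -0.001, 0.001]
contact_force: [-0.6, 0.8, -4.2]
opening: 0.24
finger_force: 41.1
```

Request:
{"name": "drive_tool", "arguments": {
  "moves": [
    [[0, 0, 0], [0, 0, 0.003], 0.0],
    [[0, 0, 0], [0, 0, 0], 0.0]
  ]
}}

```text
time: 21.4
eef_pos: [0.5011, 0.2797, 0.0638]
tcp_rot: [-0.65, 0.76, -0.001, 0.001]
contact_force: [0.3, 0.2, -2.5]
opening: 0.247
finger_force: 41.1
```

Request:
{"name": "drive_tool", "arguments": {
  "moves": [
    [[0, 0, 0], [0, 0, 0.002], 0.0],
    [[0, 0, 0], [0, 0, 0], 0.0]
  ]
}}

```text
time: 21.65
eef_pos: [0.5013, 0.2802, 0.0636]
tcp_rot: [-0.649, 0.76, -0.0, 0.001]
contact_force: [-3.6, 0.0, 6.4]
opening: 0.246
finger_force: 42.3
```

Request:
{"name": "drive_tool", "arguments": {
  "moves": [
    [[0, 0, 0], [0, 0, -0.001], 0.034],
    [[0, 0, 0], [0, 0, 0], 0.034],
    [[0, 0, 0], [0, 0, 0], 0.034],
    [[0, 0, 0], [0, 0, -0.05], 0.034],
    [[0, 0, 0], [0, 0, -0.06], 0.034]
  ]
}}

```text
time: 22.28
eef_pos: [0.4995, 0.2791, 0.172]
tcp_rot: [-0.65, 0.76, -0.0, -0.001]
contact_force: [0.9, 0.3, 0.1]
opening: 0.394
finger_force: 0.0
```

Request:
{"name": "drive_tool", "arguments": {
  "moves": [
    [[0, 0, 0], [0.05, 0, -0.02], 0.06],
    [[0, 0, 0.18], [0.03, 0, 0], 0.06],
    [[0, 0, 0.18], [0.03, 0, 0], 0.06],
    [[0, 0, 0.18], [0, 0, 0], 0.06],
    [[0, 0, 0.18], [0, 0, 0], 0.06]
  ]
}}

```text
time: 22.9
eef_pos: [0.4781, 0.1717, 0.1927]
tcp_rot: [-0.337, 0.942, -0.001, 0.001]
contact_force: [-0.1, -0.1, -0.5]
opening: 0.701
finger_force: 0.0
```

Request:
{"name": "drive_tool", "arguments": {
  "moves": [
    [[0, 0, 0.18], [0, 0, 0], 0.06],
    [[0, 0, 0.18], [0, 0, 0], 0.06],
    [[0, 0, 0.18], [0, 0, 0], 0.06],
    [[0, 0, 0.18], [0, 0, 0], 0.06],
    [[0, 0, 0.13], [0, 0, 0], 0.06]
  ]
}}

```text
time: 23.52
eef_pos: [0.4781, 0.1722, 0.1925]
tcp_rot: [0.08, 0.997, -0.0, 0.001]
contact_force: [0.3, -0.3, 0.7]
opening: 0.701
finger_force: 0.0
```

Run:
```python
from h import *
plan(.5825,-.0402,.16,81.2)
```

```text
turn [ 0.     0.002 -0.007] shift [-0.1357 -0.194   0.0325] t 23.525
```

Request:
{"name": "drive_tool", "arguments": {
  "moves": [
    [[0, 0, 0], [-0.027, -0.04, 0], 0.06],
    [[0, 0, 0], [-0.027, -0.04, 0], 0.06],
    [[0, 0, 0], [-0.027, -0.04, 0.01], 0.06],
    [[0, 0, 0], [-0.027, -0.037, 0.01], 0.06],
    [[0, 0, 0], [-0.027, -0.037, 0.012], 0.06]
  ]
}}

```text
time: 24.15
eef_pos: [0.5822, -0.0419, 0.1608]
tcp_rot: [0.078, 0.997, -0.0, 0.002]
contact_force: [0.3, 0.1, 0.0]
opening: 0.703
finger_force: 0.0
```

Request:
{"name": "drive_tool", "arguments": {
  "moves": [
    [[0, 0, 0], [0, 0, 0], 0.06]
  ]
}}

```text
time: 24.28
eef_pos: [0.5818, -0.043, 0.1596]
tcp_rot: [0.08, 0.997, -0.0, 0.0]
contact_force: [-0.8, 0.3, 0.1]
opening: 0.702
finger_force: 0.0
```

Run:
```python
from h import *
plan(.5825,-.0402,.04,81.2)
```

```text
turn [ 0.     0.001 -0.006] shift [-0.0002  0.0028  0.1196] t 24.275
```

Request:
{"name": "drive_tool", "arguments": {
  "moves": [
    [[0, 0, 0], [0, 0.002, 0.04], 0.06],
    [[0, 0, 0], [0, 0, 0.04], 0.06],
    [[0, 0, 0], [0, 0, 0.039], 0.06],
    [[0, 0, 0], [0, 0, 0], 0.06],
    [[0, 0, 0], [0, 0, 0], 0.0]
  ]
}}

```text
time: 24.9
eef_pos: [0.583, -0.0381, 0.0436]
tcp_rot: [0.078, 0.997, -0.0, 0.002]
contact_force: [-0.2, -0.5, -0.4]
opening: 0.503
finger_force: 0.0
```

Request:
{"name": "drive_tool", "arguments": {
  "moves": [
    [[0, 0, 0], [0, 0, 0], 0.0],
    [[0, 0, 0], [0, 0, 0], 0.0],
    [[0, 0, 0], [0, 0, 0], 0.0],
    [[0, 0, 0], [0, 0, 0], 0.0]
  ]
}}

```text
time: 25.4
eef_pos: [0.5839, -0.0389, 0.0447]
tcp_rot: [0.078, 0.997, -0.0, 0.003]
contact_force: [-0.6, -0.9, 6.7]
opening: 0.243
finger_force: 41.7
```

Request:
{"name": "drive_tool", "arguments": {
  "moves": [
    [[0, 0, 0], [0, 0, -0.03], 0.0],
    [[0, 0, 0], [0, 0, -0.05], 0.0],
    [[0, 0, 0], [0, 0, -0.06], 0.0],
    [[0, 0, 0], [0, 0, 0], 0.0],
    [[0, 0, 0], [0, 0, 0], 0.0]
  ]
}}

```text
time: 26.02
eef_pos: [0.5805, -0.038, 0.1805]
tcp_rot: [0.078, 0.997, 0.0, -0.0]
contact_force: [-1.5, 0.8, -5.2]
opening: 0.245
finger_force: 40.3
```

Run:
```python
from h import *
weigh(); tray(); plan(.52,.14,.2,120); plan(.528,-.33,.18,90)
```

```text
Fz [-4.82 -5.91 -5.41 -3.97] mean -5.03
tray [ 0.519 -0.328] [[0.587, -0.245], [0.588, -0.416], [0.449, -0.409], [0.45, -0.241]] [ 392  192   44   36 1307]
turn [ 0.001 -0.002 -0.68 ] shift [-0.0366  0.1845 -0.0205] t 26.275
turn [ 0.001 -0.002 -0.156] shift [ 0.0525 -0.2919 -0.0005] t 26.275
```

B is loaded at 5.0 N, so it goes in the drawer.

Request:
{"name": "drive_tool", "arguments": {
  "moves": [
    [[0, 0, -0.17], [0, 0, -0.02], 0.0],
    [[0, 0, -0.17], [0, 0, 0], 0.0],
    [[0, 0, -0.17], [0, 0, 0], 0.0],
    [[0, 0, -0.17], [0, 0, 0], 0.0],
    [[0, 0, 0], [-0.012, 0.06, 0], 0.0]
  ]
}}

```text
time: 26.9
eef_pos: [0.563, 0.0174, 0.2013]
tcp_rot: [-0.257, 0.966, -0.001, 0.001]
contact_force: [-0.2, 1.0, -3.7]
opening: 0.242
finger_force: 40.8
```

Request:
{"name": "drive_tool", "arguments": {
  "moves": [
    [[0, 0, 0], [-0.012, 0.06, 0], 0.0],
    [[0, 0, 0], [-0.012, 0.06, 0], 0.0],
    [[0, 0, -0.17], [0, 0, 0], 0.0],
    [[0, 0, -0.17], [0, 0, 0], 0.0],
    [[0, 0, -0.17], [0, 0, 0], 0.0]
  ]
}}

```text
time: 27.52
eef_pos: [0.5222, 0.1359, 0.2007]
tcp_rot: [-0.497, 0.868, -0.0, 0.0]
contact_force: [-0.3, -0.5, -4.0]
opening: 0.239
finger_force: 40.7
```

Run:
```python
from h import *
plan(.3901,.2963,.20,171.3); print(ctrl.get_state()['qpos'].round(2))
```

```text
turn [-0.001 -0.    -0.379] shift [-0.1386  0.1548  0.0007] t 27.525
[ 0.07  0.03  1.95 -0.    1.15 -2.54]
```

Request:
{"name": "drive_tool", "arguments": {
  "moves": [
    [[0, 0, 0], [-0.018, 0.049, 0], 0.0],
    [[0, 0, 0], [-0.018, 0.049, 0], 0.0],
    [[0, 0, 0], [-0.018, 0.049, 0], 0.0],
    [[0, 0, 0], [-0.017, 0.048, 0], 0.0],
    [[0, 0, -0.17], [0, 0, 0], 0.0]
  ]
}}

```text
time: 28.15
eef_pos: [0.3886, 0.2982, 0.2002]
tcp_rot: [-0.57, 0.822, -0.0, -0.0]
contact_force: [0.6, -0.9, -4.7]
opening: 0.241
finger_force: 41.4
```

Request:
{"name": "drive_tool", "arguments": {
  "moves": [
    [[0, 0, -0.17], [0, 0, 0], 0.0],
    [[0, 0, -0.038], [0, 0, 0.03], 0.0],
    [[0, 0, 0], [0, 0, 0.03], 0.0],
    [[0, 0, 0], [0, 0, 0], 0.0]
  ]
}}

```text
time: 28.65
eef_pos: [0.3891, 0.295, 0.1379]
tcp_rot: [-0.649, 0.761, 0.0, -0.003]
contact_force: [-0.8, -0.9, -4.6]
opening: 0.245
finger_force: 41.4
```

Run:
```python
from h import *
plan(.3901,.2963,.067,171.3); print(ctrl.get_state()['contact_force'].round(1))
```

```text
turn [ 0.004 -0.005 -0.007] shift [-0.0014 -0.0008  0.0709] t 28.65
[-0.8 -0.9 -4.6]
```

Request:
{"name": "drive_tool", "arguments": {
  "moves": [
    [[0, 0, 0], [-0.001, 0, 0.03], 0.0],
    [[0, 0, 0], [0, 0, 0.028], 0.0],
    [[0, 0, 0], [0, 0, 0.007], 0.0],
    [[0, 0, 0], [0, 0, 0], 0.0]
  ]
}}

```text
time: 29.15
eef_pos: [0.3926, 0.2974, 0.0772]
tcp_rot: [-0.649, 0.761, -0.001, 0.001]
contact_force: [-0.5, -0.3, -4.0]
opening: 0.244
finger_force: 41.4
```

Request:
{"name": "drive_tool", "arguments": {
  "moves": [
    [[0, 0, 0], [0, 0, 0.003], 0.0],
    [[0, 0, 0], [0, 0, 0], 0.0]
  ]
}}

```text
time: 29.4
eef_pos: [0.3926, 0.2975, 0.0744]
tcp_rot: [-0.649, 0.761, -0.001, 0.002]
contact_force: [-1.0, -0.1, -4.3]
opening: 0.243
finger_force: 41.5
```

Request:
{"name": "drive_tool", "arguments": {
  "moves": [
    [[0, 0, 0], [0, 0, 0.002], 0.0],
    [[0, 0, 0], [0, 0, 0], 0.0]
  ]
}}

```text
time: 29.65
eef_pos: [0.392, 0.2972, 0.0715]
tcp_rot: [-0.649, 0.761, -0.001, 0.001]
contact_force: [-0.7, 0.2, -4.9]
opening: 0.244
finger_force: 41.5
```

Request:
{"name": "drive_tool", "arguments": {
  "moves": [
    [[0, 0, 0], [0, 0, 0.003], 0.0],
    [[0, 0, 0], [0, 0, 0], 0.0]
  ]
}}

```text
time: 29.9
eef_pos: [0.3918, 0.2971, 0.0681]
tcp_rot: [-0.649, 0.761, -0.001, 0.001]
contact_force: [-0.2, 0.8, -3.8]
opening: 0.245
finger_force: 41.5
```

Request:
{"name": "drive_tool", "arguments": {
  "moves": [
    [[0, 0, 0], [0, 0, 0.002], 0.0],
    [[0, 0, 0], [0, 0, 0], 0.0]
  ]
}}

```text
time: 30.15
eef_pos: [0.3923, 0.2975, 0.0669]
tcp_rot: [-0.649, 0.761, -0.001, 0.001]
contact_force: [-1.5, -1.2, -0.2]
opening: 0.244
finger_force: 41.9
```

Request:
{"name": "drive_tool", "arguments": {
  "moves": [
    [[0, 0, 0], [0, 0, 0], 0.034],
    [[0, 0, 0], [0, 0, 0], 0.034],
    [[0, 0, 0], [0, 0, 0], 0.034],
    [[0, 0, 0], [0, 0, -0.05], 0.034],
    [[0, 0, 0], [0, 0, -0.06], 0.034]
  ]
}}

```text
time: 30.78
eef_pos: [0.3908, 0.2967, 0.1763]
tcp_rot: [-0.649, 0.761, -0.0, -0.001]
contact_force: [1.3, 0.4, -0.3]
opening: 0.398
finger_force: 0.0
```

Request:
{"name": "drive_tool", "arguments": {
  "moves": [
    [[0, 0, 0], [0.04, -0.04, -0.02], 0.06],
    [[0, 0, 0], [0.04, -0.04, 0], 0.06],
    [[0, 0, 0], [0.04, -0.04, 0], 0.06],
    [[0, 0, 0.18], [0, 0, 0], 0.06],
    [[0, 0, 0.18], [0, 0, 0], 0.06]
  ]
}}

```text
time: 31.4
eef_pos: [0.491, 0.1646, 0.1966]
tcp_rot: [-0.495, 0.869, -0.004, -0.0]
contact_force: [0.2, -0.5, -0.8]
opening: 0.702
finger_force: 0.0
```

Request:
{"name": "drive_tool", "arguments": {
  "moves": [
    [[0, 0, 0.18], [0, 0, 0], 0.06],
    [[0, 0, 0.18], [0, 0, 0], 0.06],
    [[0, 0, 0.18], [0, 0, 0], 0.06],
    [[0, 0, 0.18], [0, 0, 0], 0.06],
    [[0, 0, 0.18], [0, 0, 0], 0.06]
  ]
}}

```text
time: 32.02
eef_pos: [0.4905, 0.1654, 0.1967]
tcp_rot: [-0.069, 0.998, -0.004, 0.002]
contact_force: [0.2, 0.3, -1.3]
opening: 0.7
finger_force: 0.0
```

Request:
{"name": "drive_tool", "arguments": {
  "moves": [
    [[0, 0, 0.18], [0, 0, 0], 0.06],
    [[0, 0, 0.15], [0, 0, 0], 0.06],
    [[0, 0, 0], [0, 0, 0], 0.06]
  ]
}}

```text
time: 32.4
eef_pos: [0.4905, 0.1654, 0.1967]
tcp_rot: [0.092, 0.996, -0.004, 0.002]
contact_force: [-0.4, 0.6, 0.3]
opening: 0.703
finger_force: 0.0
```

Run:
```python
from h import *
plan(.4781,-.034,.16,79.7); d=cam('top'); save(d,'t5'); print(ctrl.get_state()['eef_pos'].round(3))
```

```text
turn [-0.007  0.005 -0.005] shift [-0.0234 -0.1984  0.0367] t 32.4
[0.49  0.165 0.197]
```

Request:
{"name": "drive_tool", "arguments": {
  "moves": [
    [[-0.007, 0.005, -0.005], [0, 0, 0], 0.06],
    [[0, 0, 0], [-0.006, -0.05, 0], 0.06],
    [[0, 0, 0], [-0.006, -0.05, 0], 0.06],
    [[0, 0, 0], [-0.006, -0.05, 0], 0.06],
    [[0, 0, 0], [-0.006, -0.048, 0.036], 0.06]
  ]
}}

```text
time: 33.08
eef_pos: [0.4809, -0.0359, 0.1637]
tcp_rot: [0.09, 0.996, -0.001, 0.004]
contact_force: [0.0, 0.1, -0.2]
opening: 0.703
finger_force: 0.0
```

Request:
{"name": "drive_tool", "arguments": {
  "moves": [
    [[0, 0, 0], [0, 0, 0], 0.06]
  ]
}}

```text
time: 33.2
eef_pos: [0.4765, -0.0358, 0.158]
tcp_rot: [0.092, 0.996, 0.001, -0.003]
contact_force: [0.1, 0.3, -0.8]
opening: 0.706
finger_force: 0.0
```

Run:
```python
from h import *
plan(.4781,-.034,.04,79.7); d=cam('wrist'); save(d,'w6')
im=d['image'].copy(); 
cv2.imwrite('pics/t5c.png',np.vstack([im[:,:,::-1][100:400],cv2.resize(cv2.imread('pics/t5.png')[165:285,190:390],(500,300),interpolation=cv2.INTER_CUBIC)[:, :, :] if 0 else np.pad(cv2.resize(cv2.imread('pics/t5.png')[165:285,190:390],(500,300)),((0,0),(0,140),(0,0)))]))
```

```text
turn [ 0.001 -0.005 -0.005] shift [-0.0013  0.0021  0.118 ] t 33.2
```

View pics/t5c.png

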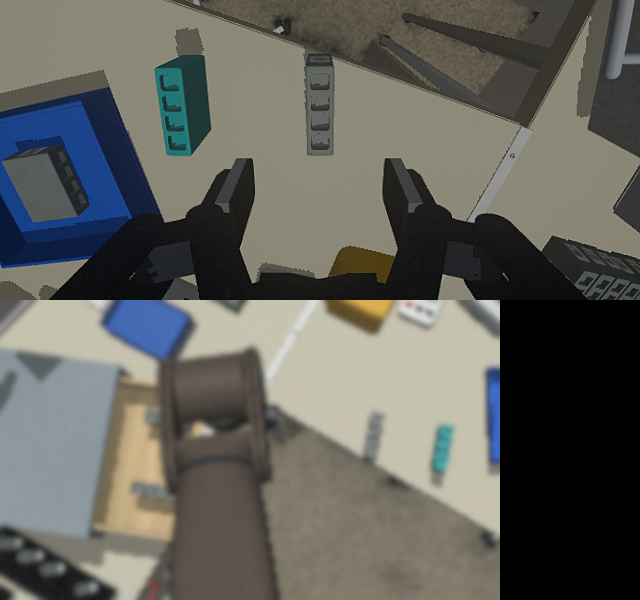

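C lies in line with the jaws at (320,205). The drawer holds two upright cassettes, and the tray appears turned, so I'll measure it again. Grasping C now.

Request:
{"name": "drive_tool", "arguments": {
  "moves": [
    [[0, 0, 0], [0, 0.001, 0.04], 0.06],
    [[0, 0, 0], [0, 0, 0.04], 0.06],
    [[0, 0, 0], [0, 0, 0.038], 0.06],
    [[0, 0, 0], [0, 0, 0], 0.06],
    [[0, 0, 0], [0, 0, 0], 0.0]
  ]
}}

```text
time: 33.88
eef_pos: [0.4801, -0.0323, 0.0444]
tcp_rot: [0.09, 0.996, -0.0, 0.001]
contact_force: [-0.2, -0.6, -0.5]
opening: 0.504
finger_force: 0.0
```

Request:
{"name": "drive_tool", "arguments": {
  "moves": [
    [[0, 0, 0], [0, 0, 0], 0.0],
    [[0, 0, 0], [0, 0, 0], 0.0],
    [[0, 0, 0], [0, 0, 0], 0.0],
    [[0, 0, 0], [0, 0, 0], 0.0]
  ]
}}

```text
time: 34.38
eef_pos: [0.4805, -0.0331, 0.045]
tcp_rot: [0.09, 0.996, -0.0, 0.002]
contact_force: [-1.1, 0.1, 6.9]
opening: 0.245
finger_force: 42.3
```

Request:
{"name": "drive_tool", "arguments": {
  "moves": [
    [[0, 0, 0], [0, 0, -0.03], 0.0],
    [[0, 0, 0], [0, 0, -0.05], 0.0],
    [[0, 0, 0], [0, 0, -0.06], 0.0],
    [[0, 0, 0], [0, 0, 0], 0.0],
    [[0, 0, 0], [0, 0, 0], 0.0]
  ]
}}

```text
time: 35.0
eef_pos: [0.4772, -0.0322, 0.1811]
tcp_rot: [0.09, 0.996, 0.001, -0.001]
contact_force: [0.4, 0.5, -4.2]
opening: 0.242
finger_force: 41.2
```

Run:
```python
from h import *
weigh(); tray(); plan(.528,-.31,.20,90); plan(.48,.15,.2,120)
```

```text
Fz [-5.36 -4.58 -5.22 -3.39] mean -4.64
tray [ 0.514 -0.301] [[0.583, -0.219], [0.587, -0.384], [0.446, -0.381], [0.442, -0.218]] [ 386  193   43   37 1176]
turn [ 0.001 -0.004 -0.181] shift [-0.0506 -0.2777 -0.0196] t 35.25
turn [ 0.002 -0.004 -0.705] shift [-0.0934  0.1566 -0.0196] t 35.25
```

C is loaded at 4.6 N and goes in the middle drawer slot. A fifth grey cassette was not seen.

Request:
{"name": "drive_tool", "arguments": {
  "moves": [
    [[0, 0, -0.176], [0, 0, -0.02], 0.0],
    [[0, 0, -0.176], [0, 0, 0], 0.0],
    [[0, 0, -0.176], [0, 0, 0], 0.0],
    [[0, 0, -0.177], [0, 0, 0], 0.0],
    [[0, 0, 0], [-0.031, 0.052, 0], 0.0]
  ]
}}

```text
time: 35.88
eef_pos: [0.4799, 0.0258, 0.2019]
tcp_rot: [-0.256, 0.967, -0.0, -0.0]
contact_force: [1.0, 0.7, -4.3]
opening: 0.238
finger_force: 41.5
```

Request:
{"name": "drive_tool", "arguments": {
  "moves": [
    [[0, 0, 0], [-0.031, 0.052, 0], 0.0],
    [[0, 0, 0], [-0.031, 0.052, 0], 0.0],
    [[0, 0, -0.17], [0, 0, 0], 0.0],
    [[0, 0, -0.17], [0, 0, 0], 0.0],
    [[0, 0, 0], [0, 0, 0], 0.0]
  ]
}}

```text
time: 36.5
eef_pos: [0.4806, 0.1492, 0.2015]
tcp_rot: [-0.418, 0.908, 0.001, -0.001]
contact_force: [-0.2, -0.3, -4.0]
opening: 0.242
finger_force: 41.1
```

Run:
```python
from h import *
s=ctrl.get_state(); plan(.4467,.2887,.20,139.5); plan(.4467,.2887,.2,171.3); print(s['qpos'].round(2),s['eef_pos'].round(3))
```

```text
turn [ 0.002 -0.001 -0.001] shift [-0.0841  0.1164  0.0015] t 36.5
turn [ 0.002 -0.001 -0.556] shift [-0.1328  0.0546  0.0015] t 36.5
[ 0.1  -0.05  2.04  0.    1.16 -2.33] [0.481 0.149 0.201]
```

Request:
{"name": "drive_tool", "arguments": {
  "moves": [
    [[0, 0, 0], [-0.028, 0.039, 0], 0.0],
    [[0, 0, 0], [-0.028, 0.039, 0], 0.0],
    [[0, 0, 0], [-0.028, 0.039, 0], 0.0],
    [[0, 0, -0.18], [0, 0, 0], 0.0],
    [[0, 0, -0.18], [0, 0, 0], 0.0]
  ]
}}

```text
time: 37.12
eef_pos: [0.4462, 0.2892, 0.2019]
tcp_rot: [-0.576, 0.817, 0.0, -0.001]
contact_force: [-0.1, -0.5, -4.8]
opening: 0.242
finger_force: 41.5
```

Request:
{"name": "drive_tool", "arguments": {
  "moves": [
    [[0, 0, -0.18], [0, 0, 0], 0.0],
    [[0, 0, -0.014], [0, 0, 0.03], 0.0],
    [[0, 0, 0], [0, 0, 0.02], 0.0],
    [[0, 0, 0], [0, 0, 0], 0.0]
  ]
}}

```text
time: 37.62
eef_pos: [0.4451, 0.2878, 0.15]
tcp_rot: [-0.65, 0.76, 0.001, -0.003]
contact_force: [0.3, -0.0, -3.7]
opening: 0.241
finger_force: 41.4
```

Run:
```python
from h import *
plan(.4467,.2887,.067,171.3); d=cam('wrist'); save(d,'w7')
```

```text
turn [ 0.005 -0.003 -0.004] shift [-0.0011 -0.0014  0.083 ] t 37.625
```

View pics/w7.png

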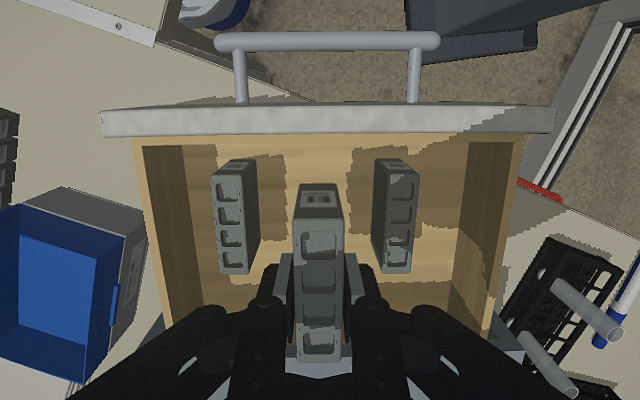

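The two filed cassettes stand at (235,215) and (395,215), and the held one at (320,270) is centred between them. I'll lower it.

Request:
{"name": "drive_tool", "arguments": {
  "moves": [
    [[0, 0, 0], [0, -0.001, 0.035], 0.0],
    [[0, 0, 0], [0, 0, 0.03], 0.0],
    [[0, 0, 0], [0, 0, 0.01], 0.0],
    [[0, 0, 0], [0, 0, 0.005], 0.0],
    [[0, 0, 0], [0, 0, 0], 0.0]
  ]
}}

```text
time: 38.3
eef_pos: [0.4485, 0.2891, 0.0739]
tcp_rot: [-0.651, 0.759, -0.0, 0.001]
contact_force: [0.1, -0.2, -4.4]
opening: 0.243
finger_force: 41.4
```

Request:
{"name": "drive_tool", "arguments": {
  "moves": [
    [[0, 0, 0], [0, 0, 0.004], 0.0],
    [[0, 0, 0], [0, 0, 0], 0.0]
  ]
}}

```text
time: 38.55
eef_pos: [0.4478, 0.2888, 0.069]
tcp_rot: [-0.651, 0.759, 0.0, 0.0]
contact_force: [0.3, 0.5, -2.8]
opening: 0.245
finger_force: 41.5
```

Request:
{"name": "drive_tool", "arguments": {
  "moves": [
    [[0, 0, 0], [0, 0, 0.002], 0.0],
    [[0, 0, 0], [0, 0, 0], 0.0]
  ]
}}

```text
time: 38.8
eef_pos: [0.4481, 0.2889, 0.0672]
tcp_rot: [-0.651, 0.759, 0.0, 0.001]
contact_force: [-0.3, 0.5, -2.1]
opening: 0.243
finger_force: 41.8
```

Request:
{"name": "drive_tool", "arguments": {
  "moves": [
    [[0, 0, 0], [0, 0, 0], 0.034],
    [[0, 0, 0], [0, 0, 0], 0.034],
    [[0, 0, 0], [0, 0, 0], 0.034],
    [[0, 0, 0], [0, 0, -0.05], 0.034],
    [[0, 0, 0], [0, 0, -0.06], 0.034]
  ]
}}

```text
time: 39.42
eef_pos: [0.4466, 0.2882, 0.1765]
tcp_rot: [-0.651, 0.759, 0.001, -0.002]
contact_force: [0.7, 1.6, 0.2]
opening: 0.397
finger_force: 0.0
```

Request:
{"name": "drive_tool", "arguments": {
  "moves": [
    [[0, 0, 0.18], [0.0, 0, -0.03], 0.034],
    [[0, 0, 0.18], [0, 0, 0], 0.034],
    [[0, 0, 0.18], [0, 0, 0], 0.034],
    [[0, 0, 0.18], [0, 0, 0], 0.034],
    [[0, 0, 0.18], [0, 0, 0], 0.034]
  ]
}}

```text
time: 40.05
eef_pos: [0.4477, 0.2887, 0.2068]
tcp_rot: [-0.253, 0.967, 0.0, 0.0]
contact_force: [0.3, -0.2, -0.9]
opening: 0.398
finger_force: 0.0
```

Request:
{"name": "drive_tool", "arguments": {
  "moves": [
    [[0, 0, 0.18], [0, 0, 0], 0.034],
    [[0, 0, 0.18], [0, 0, 0], 0.034],
    [[0, 0, 0.18], [0, 0, 0], 0.034],
    [[0, 0, 0.131], [0, 0, 0], 0.034],
    [[0, 0, 0], [0, 0, 0], 0.034]
  ]
}}

```text
time: 40.67
eef_pos: [0.4477, 0.2887, 0.2068]
tcp_rot: [0.076, 0.997, 0.0, 0.0]
contact_force: [0.1, 0.4, -0.8]
opening: 0.397
finger_force: 0.0
```

Run:
```python
from h import *
plan(.4215,.1785,.20,81.3); d=cam('wrist'); save(d,'w8'); print(proj(d,[[.4215,.1785,.066],[.481,.1695,.066],[.362,.1875,.066]]).round(0).tolist())
cv2.imwrite('pics/last.png',np.vstack([d['image'][...,::-1]]))
```

```text
turn [0. 0. 0.] shift [ 0.0092 -0.1128  0.0068] t 40.675
[[182.0, 185.0], [190.0, 251.0], [172.0, 110.0]]
```

Request:
{"name": "drive_tool", "arguments": {
  "moves": [
    [[0, 0, 0], [0.003, -0.038, 0], 0.036],
    [[0, 0, 0], [0.003, -0.038, 0], 0.036],
    [[0, 0, 0], [0.003, -0.037, 0.007], 0.036],
    [[0, 0, 0], [0, 0, 0.05], 0.036],
    [[0, 0, 0], [0, 0, 0], 0.036]
  ]
}}

```text
time: 41.35
eef_pos: [0.4186, 0.1775, 0.1464]
tcp_rot: [0.076, 0.997, -0.001, -0.004]
contact_force: [-0.3, -0.0, -0.3]
opening: 0.428
finger_force: 0.0
```

Run:
```python
from h import *
plan(.4215,.1785,.071,81.3)
```

```text
turn [-0.002 -0.008 -0.001] shift [-0.0027  0.0014  0.0754] t 41.35
```

Request:
{"name": "drive_tool", "arguments": {
  "moves": [
    [[0, 0, 0], [0, 0.001, 0.04], 0.036],
    [[0, 0, 0], [0, 0, 0.035], 0.036],
    [[0, 0, 0], [0, 0, 0], 0.036],
    [[0, 0, 0], [0, 0, 0], 0.0],
    [[0, 0, 0], [0, 0, 0], 0.0]
  ],
  "grip_force": 30
}}

```text
time: 41.98
eef_pos: [0.4235, 0.1799, 0.0771]
tcp_rot: [0.076, 0.997, 0.001, 0.002]
contact_force: [-0.2, 2.2, 3.3]
opening: 0.11
finger_force: 29.5
```

Request:
{"name": "drive_tool", "arguments": {
  "moves": [
    [[0, 0, 0], [0, 0, 0], 0.0],
    [[0, 0, 0], [0, 0, 0], 0.0]
  ]
}}

```text
time: 42.22
eef_pos: [0.4236, 0.1799, 0.0771]
tcp_rot: [0.076, 0.997, 0.001, 0.002]
contact_force: [-1.7, 0.8, 6.8]
opening: 0.111
finger_force: 29.9
```

Gripped. I'll push gently at about 0.1 m/s so the cassettes don't topple.

Request:
{"name": "drive_tool", "arguments": {
  "moves": [
    [[0, 0, 0], [0, 0.005, 0], 0.0],
    [[0, 0, 0], [0, 0.01, 0], 0.0],
    [[0, 0, 0], [0, 0.012, 0], 0.0],
    [[0, 0, 0], [0, 0.012, 0], 0.0],
    [[0, 0, 0], [0, 0.012, 0], 0.0]
  ]
}}

```text
time: 42.85
eef_pos: [0.431, 0.2304, 0.0771]
tcp_rot: [0.076, 0.997, 0.0, 0.002]
contact_force: [-1.9, -1.3, 8.0]
opening: 0.112
finger_force: 30.0
```

Request:
{"name": "drive_tool", "arguments": {
  "moves": [
    [[0, 0, 0], [0, 0.012, 0], 0.0],
    [[0, 0, 0], [0, 0.012, 0], 0.0],
    [[0, 0, 0], [0, 0.012, 0], 0.0],
    [[0, 0, 0], [0, 0.012, 0], 0.0],
    [[0, 0, 0], [0, 0.012, 0], 0.0]
  ]
}}

```text
time: 43.48
eef_pos: [0.4397, 0.2898, 0.0771]
tcp_rot: [0.076, 0.997, 0.0, 0.001]
contact_force: [-2.4, -1.8, 7.6]
opening: 0.113
finger_force: 30.0
```

Request:
{"name": "drive_tool", "arguments": {
  "moves": [
    [[0, 0, 0], [0, 0.01, 0], 0.0],
    [[0, 0, 0], [0, 0.007, 0], 0.0],
    [[0, 0, 0], [0, 0.004, 0], 0.0],
    [[0, 0, 0], [0, 0.003, 0], 0.0],
    [[0, 0, 0], [0, 0, 0], 0.0]
  ]
}}

```text
time: 44.1
eef_pos: [0.4433, 0.3139, 0.0771]
tcp_rot: [0.076, 0.997, 0.001, 0.001]
contact_force: [-1.4, 1.2, 6.6]
opening: 0.108
finger_force: 29.9
```

Request:
{"name": "drive_tool", "arguments": {
  "moves": [
    [[0, 0, 0], [0, 0.003, 0], 0.0],
    [[0, 0, 0], [0, 0.003, 0], 0.0],
    [[0, 0, 0], [0, 0, 0], 0.0]
  ]
}}

```text
time: 44.48
eef_pos: [0.444, 0.3184, 0.0771]
tcp_rot: [0.076, 0.997, -0.001, 0.001]
contact_force: [-2.9, -4.4, 8.5]
opening: 0.113
finger_force: 30.2
```

Request:
{"name": "drive_tool", "arguments": {
  "moves": [
    [[0, 0, 0], [0, 0.003, 0], 0.0],
    [[0, 0, 0], [0, 0, 0], 0.0]
  ]
}}

```text
time: 44.72
eef_pos: [0.444, 0.3187, 0.0771]
tcp_rot: [0.075, 0.997, -0.004, -0.001]
contact_force: [-4.0, -13.6, 14.1]
opening: 0.108
finger_force: 30.7
```

Shut; force is rising at 0.14 m of travel. I'll relax, open, rise and look.

Request:
{"name": "drive_tool", "arguments": {
  "moves": [
    [[0, 0, 0], [0, -0.003, 0], 0.0],
    [[0, 0, 0], [0, 0, 0], 0.032],
    [[0, 0, 0], [0, 0, 0], 0.032],
    [[0, 0, 0], [0, 0, -0.04], 0.032],
    [[0, 0, 0], [0, 0, -0.06], 0.032]
  ]
}}

```text
time: 45.35
eef_pos: [0.4415, 0.318, 0.1731]
tcp_rot: [0.076, 0.997, -0.001, -0.003]
contact_force: [0.9, 0.7, 0.1]
opening: 0.372
finger_force: 0.0
```

Request:
{"name": "drive_tool", "arguments": {
  "moves": [
    [[0, 0, 0], [-0.02, -0.05, -0.05], 0.04],
    [[0, 0, 0], [-0.03, -0.05, -0.03], 0.04],
    [[0, 0, 0], [-0.03, -0.05, 0], 0.04],
    [[0, 0, 0], [0, -0.05, 0], 0.04],
    [[0, 0, 0], [0, 0, 0], 0.04]
  ]
}}

```text
time: 45.98
eef_pos: [0.4888, 0.1167, 0.2455]
tcp_rot: [0.079, 0.997, -0.0, -0.0]
contact_force: [0.2, 0.2, -0.1]
opening: 0.468
finger_force: 0.0
```

Run:
```python
from h import *
d=cam('top'); e=cam('side'); print(ctrl.get_state()['eef_pos'].round(3))
a=cv2.resize(d['image'][160:250,180:440],(780,270),interpolation=cv2.INTER_CUBIC); b=cv2.resize(e['image'][150:290,80:470],(780,280),interpolation=cv2.INTER_CUBIC)
cv2.imwrite('pics/fin.png',np.vstack([a,b])[...,::-1])
```

```text
[0.489 0.119 0.246]
```

View pics/fin.png

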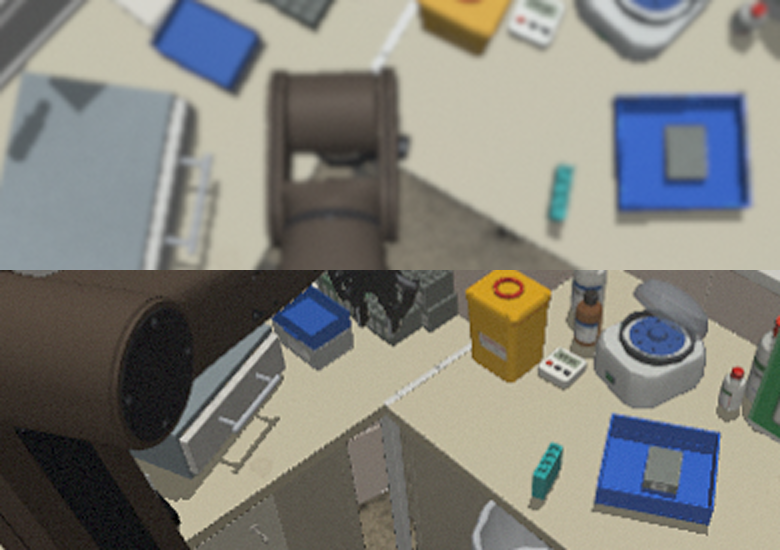

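The drawer is flush shut, no grey cassette is left on the table, and A lies on the tray floor at (685,152) after the tray was knocked. The timer and bottle are in place. I'll hand in.

```bash
python3 -c "
from plant import ctrl
print(ctrl.sign_off())"
```

```text
the job is handed in; nothing more can be done
None
```

The job is handed in: I found four cassettes, filed three loaded ones in the drawer, put one empty one in the blue tray (now lying on its side there after the tray was knocked), and shut the drawer; the sign-off returned no verdict.

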